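Unnest a tray and build a tube pack in the packing nest

ROBOT

A 6-joint arm with a two-finger parallel gripper is mounted at the origin on the work surface. World frame = base frame: x ahead of the robot, y to its left, z up, the work surface at z = 0. Lengths are in mm, angles in degrees, forces in N, time in s.
With the tool pointing down it reaches from about 300 to 950 mm from the base axis. Payload 3.1 kg.
Tool frame: the origin (TCP) lies midway between the tips of the shut fingers; the grasp point (between the pads) lies 19 mm behind it; x points along the fingers, y is the direction in which the jaws open and shut, and the axes are right-handed (so a half turn about x gives the same grasp; the last joint's range is limited). The gripper opens to 85 mm and grips with 20 to 120 N. Pads are 22 mm wide; open, the fingers measure 114 mm over their backs; the gripper's body (76 mm by 85 mm) begins 54 mm behind the grasp point. The pads swing forward as they close: fully open they stand 13 mm farther back than shut.
Start: joints at [66.709, 17.653, 93.61, -0, 68.738, -3.994], TCP at [206.569, 589.882, 193.872] pointing down, gripper open.
Joint ranges: [-175.34, 175.34], [-45.06, 112.39], [2.9, 150.54], [-68.45, 248.45], [3.09, 151.38], [-168.51, 168.51]. Speed limits (degrees/s): [159.86, 159.86, 180, 180, 180, 180].

INTERFACE

Orientations are given as [roll, pitch, yaw] about the fixed x, y, z axes, in that order (R = Rz(yaw) Ry(pitch) Rx(roll)).
In Python, from workcell import * gives the robot as it stands.
- The arm moves only by the tool play_rows, never from a script. Its argument "series" is text: rows parted by semicolons, each of 5 numbers parted by spaces: the shift along the tool's x, y, z in mm, then the turn about the tool's x in rad, then the closure, from -1 (fully open) to 1 (shut). In form: dx dy dz turn grip; .... A call has 1 to 8 rows; each row is the pose to reach, as a shift and turn from the pose commanded when the call began, along the tool's axes at that moment; what a row does not reach only later rows make up. A row lasts 1/12 s, in which the tool goes at most 41.7 mm and 7.16 degrees, less where a joint would pass 70% of its speed; a pose out of reach is approached as far as the arm can. A call with a gripper value outside its range is refused whole. The fingers move at their own pace and stop on an object; the grip force is fixed at half the most. Time passes only in rows, so rows that repeat a pose let the fingers close. It gives the time, the measured TCP pose, the force and the opening at its end, in the units of the state.
- state(): the state, without advancing time (a new reading comes with each control period).
- get_image(name): name is "scene" or "side" or "wrist"; returns the picture (420x560x3 uint8, red, green, blue); there is no depth.
- camera_model(name): a dict with "fx", "fy", "cx", "cy" (pixels), "xyz" and "rotation" of the camera in the world; the wrist camera has in their place "T_tool_cam" (4x4, takes a point from camera to tool coordinates, whose origin is the TCP and whose axes are the tool frame's). Camera axes: x right, y down, z forward; pixel columns grow to the right and rows downward; lengths in mm; the calibration is good to about 2 mm. A picture is of the moment at which its call begins: read the wrist's pose just before it. camera_model takes no time and is no camera call.
- finish_job(): hands the job in, once; it reports no verdict.
Trained networks look in the newest picture that a camera, given by its name, has taken for a name from the list of things; names that differ only in an ending like _2 or _b are one class to them, and where a whole thing is asked for, a point or a joint stands for the part that bears it (a point fixed in the world has none). Each returns a list of dicts, best first, with "conf" (0 to 1); they miss things now and then, are a little off and sometimes report something else, mostly with a low value. They report only what shows in the picture. A call takes as long as a camera call. They do not tell look-alikes from the thing itself.
- cut_out(camera, query): "pixels" (420x560 bool, what is visible of it) and "box" ([left, top, right, bottom] in pixels, round what is visible of it).
- pinpoint(camera, query): "location" ([row, column] in pixels: a listed point, or the origin of a listed thing).
The state is a dict: "time": time; "q": joint angles; "qvel": joint speeds; "joint_efforts": joint torques, N m; "eef_pos": TCP position; "tcp_rot": TCP orientation; "contact_force": force on the tool from outside, world axes, zero at the start; "ft_torque": the same for the moment, N m; "opening": finger opening in mm.
Only numpy, scipy, OpenCV 4.12 (cv2) and the standard library are available. Lean on these libraries where they do the work, as an engineer would, in place of code of your own. Each camera call takes 0.05 s, during which the arm holds its last target.

TASK

Lift just the top tray off the nested stack, without drawing the next one up and leaving the rest of the stack nested where it stands, and set it squarely into the packing nest between the corner guides. Then set the two-tube cradle down inside that tray, flat on its floor and lengthwise, and finally put the hollow lid squarely on the tray's rim. Set every part down gently rather than dropping it, let go of it, and leave the tube block, film roll and carton alone.

Things in the scene. Friction and masses are not known exactly. Their poses are not given: they have to be found in the camera images.
- tray1: Top one of four identical nested white trays, 50 g, 112 (x) x 62 (y) x 40 high; origin: centre of underside. Outer rim band upright, 26 to 40 above origin: grip it across the 62 at mid-length. 2 mm groove below it, then the next tray's band: tips over 14 below the rim top grip both. Below the rim it tapers to 38 x 88. Rim wall 5, floor 3 thick. At start its rim is 88 above the table.
- tray2: Second tray from the top, same shape and origin; each nested tray sits 16 mm above the one below with about 1 mm of play. Its rim is 72 mm, its underside 32 mm above the table. It must stay down and in place.
- tray3: Third tray from the top, same shape; underside 16 mm above the table. Leave it.
- tray4: Bottom tray of the stack, same shape, loose on the table. Leave it.
- nest: Packing nest, fixed: steel base plate 160 (x) x 110 (y) x 8 mm, origin at the centre of its underside, on the table. Four L-shaped corner guides make a pocket 120 (x) x 70 (y) mm, 4 mm play a side round the tray; upright to 48 mm above the table (a seated tray's rim), then lips flaring out up to 60. On the long sides the middle 76 mm is open for fingers. Tray's length along x.
- nest_floor (a point): Centre of the pocket's floor (top of the nest's base plate), 8 mm above the table. A seated tray has its origin here.
- cradle: Rigid tube cradle, 60 g, upright: white base 74 (x) x 26 x 4 mm, middle grip rib 40 long (x), 10 thick (y), top 50 above origin; a capped 12 mm tube fixed along x on each side of it, 78 long, 35 wide over both, tops 17 high. Origin: centre of underside. Seated, it is 3 above the tray's origin, either way round; play there 2 a side in y, 5 in x; the rib stands 13 above the tray's rim.
- lid: White hollow lid, 80 g, open side down on the table: 112 (x) x 62 (y) x 25 mm high, walls and top 5, 20 deep inside; grip rib on top, 44 long (x), 12 thick (y), from 25 to 46 above the origin. Origin: centre of underside. Seated on the tray's rim its origin is 40 above the tray's, its sides in line with the tray's, either way round.
- tube_block: Bystander: white foam block 76 x 76 x 22 mm with nine upright capped tubes, 102 mm tall in all, origin at the centre of its underside. Leave alone.
- film_roll: Bystander: grey roll of film lying flat, 90 mm across, 40 mm tall, origin at the centre of its underside. Leave alone.
- carton: Bystander: cardboard carton 90 x 70 x 50 mm, origin at the centre of its underside. Leave alone.
Mind the look-alikes: they are no part of the job. What is shaped like the lid but blue or turquoise is not meant.

How it is judged (in metres and radians):
On the way, in this order (a step that is already met when the one before it is completed fails the run):
1. the top tray is lifted clear of the stack, the second tray staying down (height (world z) of tray1 above 0.092 m and height (world z) of tray2 below 0.036 m), for 0.1 s.
2. that tray is seated flat and square in the packing nest and let go (z of tray1 in the frame of nest_floor between -0.003 and 0.004 m and horizontal distance between tray1 and nest_floor below 0.008 m and angle between the x axis of tray1 and the x axis of nest, either way round below 0.12 rad and angle between tray1's own z axis and vertical below 0.06 rad and contact force between the fingers and tray1 below 0.2 N), for 0.2 s.
3. the cradle is seated flat in the tray and let go (z of tray1 in the frame of nest_floor between -0.003 and 0.004 m and horizontal distance between tray1 and nest_floor below 0.008 m and angle between the x axis of tray1 and the x axis of nest, either way round below 0.12 rad and angle between each of tray1, cradle's own z axis and vertical below 0.06 rad and z of cradle in the frame of tray1 between 0 and 0.007 m and horizontal distance between cradle and tray1 below 0.009 m and angle between the x axis of cradle and the x axis of tray1, either way round below 0.15 rad and contact force between the fingers and cradle below 0.2 N), for 0.2 s.
4. the lid is seated flat and square on the tray's rim and let go (z of tray1 in the frame of nest_floor between -0.003 and 0.004 m and horizontal distance between tray1 and nest_floor below 0.008 m and angle between the x axis of tray1 and the x axis of nest, either way round below 0.12 rad and angle between each of tray1, cradle, lid's own z axis and vertical below 0.06 rad and z of cradle in the frame of tray1 between 0 and 0.007 m and horizontal distance between each of cradle, lid and tray1 below 0.009 m and angle between the x axis of cradle and the x axis of tray1, either way round below 0.15 rad and z of lid in the frame of tray1 between 0.037 and 0.044 m and angle between the x axis of lid and the x axis of tray1, either way round below 0.14 rad and contact force between the fingers and lid below 0.2 N), for 0.2 s.
At the end, for the whole second after the job is handed in: Top tray in the nest (4 mm in height, 8 mm sideways, 0.12 rad), cradle on its floor (4 mm, 9 mm, 0.15 rad), lid on its rim (4 mm, 9 mm, 0.14 rad), each level within 0.06 rad and at rest; the other three trays upright and within 30 mm of where they stood (z of tray1 in the frame of nest_floor between -0.003 and 0.004 m and horizontal distance between tray1 and nest_floor below 0.008 m and angle between the x axis of tray1 and the x axis of nest, either way round below 0.12 rad and angle between each of tray1, cradle, lid's own z axis and vertical below 0.06 rad and z of cradle in the frame of tray1 between 0 and 0.007 m and horizontal distance between each of cradle, lid and tray1 below 0.009 m and angle between the x axis of cradle and the x axis of tray1, either way round below 0.15 rad and z of lid in the frame of tray1 between 0.037 and 0.044 m and angle between the x axis of lid and the x axis of tray1, either way round below 0.14 rad and distance of each of tray2, tray3, tray4 from where it was at the start of the episode below 0.03 m and angle between each of tray2, tray3, tray4's own z axis and vertical below 0.05 rad and linear speed of each of tray1, cradle, lid, tray2 below 0.02 m/s); the robot touches nothing.
It fails at once if the second tray is drawn up more than 10 mm with the top one (height (world z) of tray2 above 0.042 m).
It fails at once if the top tray is dropped or thrown (out of the fingers and faster than 0.6 m/s) (contact force between the fingers and tray1 below 0.2 N and linear speed of tray1 above 0.6 m/s).
It fails at once if the cradle is dropped or thrown (out of the fingers and faster than 0.6 m/s) (contact force between the fingers and cradle below 0.2 N and linear speed of cradle above 0.6 m/s).
It fails at once if the lid is dropped or thrown (out of the fingers and faster than 0.6 m/s) (contact force between the fingers and lid below 0.2 N and linear speed of lid above 0.6 m/s).
It fails at once if the tube block, film roll or carton is pushed more than 40 mm from its place or knocked over (distance of any of tube_block, film_roll, carton from where it was at the start of the episode above 0.04 m or angle between any of tube_block, film_roll, carton's own z axis and vertical above 0.5 rad).
It also fails if it takes over 72 s, if anything falls off the work surface, if the arm or the gripper's body presses on something with over 40 N, if the wrist force passes 120 N, or if a joint passes its speed limit or range.

## Working session

There is one attempt and no reset: what is moved stays moved. The work goes in short steps, Python scripts to look and compute and a tool call to move; the robot and the scene stay as the last step left them, time stands still between calls to the robot, and variables do not carry over. Pictures are saved under pics/ and viewed, and the job is handed in when it is done.

Besides the shell and the picture viewer there is one more tool, called in YAML: its name, and indented under it one key for each argument. play_rows: Moves the arm, as the interface text tells. Its arguments: {"type":"object","properties":{"series":{"type":"string"}},"required":["series"]}

```bash
ls; mkdir -p pics
python3 - <<'E'
from workcell import *
import cv2,numpy as np
s=state();print(s)
for n in ["scene","side","wrist"]:
    im=get_image(n);cv2.imwrite(f"pics/a_{n}.png",im[:,:,::-1])
    print(n,camera_model(n))
E
```

```text
pics
{'time': 0.0, 'q': array([ 6.67114262e+01,  1.77046529e+01,  9.36895391e+01,  1.87910360e-03,
        6.87378623e+01, -3.99494437e+00]), 'qvel': array([ 0.10200463,  0.11428469, -0.05183336, -0.00911397,  0.01316319,
        0.00860708]), 'joint_efforts': array([-5.99502910e-04, -4.15253305e+01, -2.76664317e+01, -1.37729730e-04,
        1.02658066e-02,  2.46684401e-06]), 'eef_pos': array([206.17579998, 589.05084744, 192.64541575]), 'tcp_rot': array([ -94.75402644,   89.8679341 , -114.04833936]), 'contact_force': array([-0.01152412, -0.59619594, -0.77693521]), 'ft_torque': array([ 0.02750795, -0.04431555, -0.05047605]), 'opening': 84.80812701963092}
scene {'fx': 545.3856208317783, 'fy': 545.3856208317783, 'cx': 285.90749376597313, 'cy': 210.17999006791837, 'xyz': array([1165.51747835, -808.7409916 ,  836.58082311]), 'rotation': array([-1.30882366e+02,  1.30337624e-01,  3.77480098e+01])}
side {'fx': 390.052293309376, 'fy': 390.052293309376, 'cx': 278.82363431802105, 'cy': 205.78936739791774, 'xyz': array([414.74009381, 636.80840762, 807.58499839]), 'rotation': array([-1.34284434e+02, -3.02732005e-02, -1.65970265e+02])}
wrist {'fx': 302.3008295227142, 'fy': 302.3008295227142, 'cx': 278.70335661720696, 'cy': 208.37560428196227, 'T_tool_cam': array([[ 5.19239245e-04, -3.09486736e-01,  9.50903618e-01,
        -1.80684299e+02],
       [ 9.99999582e-01,  8.76755919e-04, -2.60693824e-04,
        -7.89315902e-01],
       [-7.53029095e-04,  9.50903356e-01,  3.09487061e-01,
        -7.83712480e+01],
       [ 0.00000000e+00,  0.00000000e+00,  0.00000000e+00,
         1.00000000e+00]])}
```

View pics/a_scene.png

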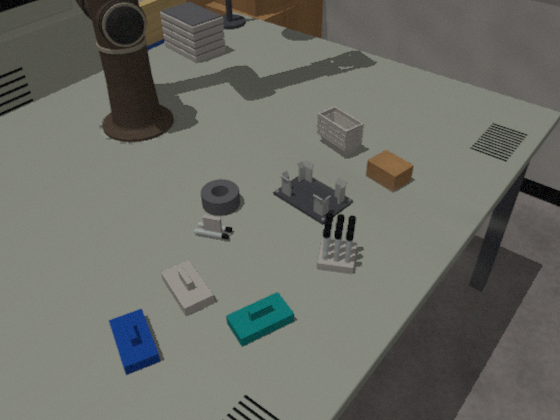

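View pics/a_side.png

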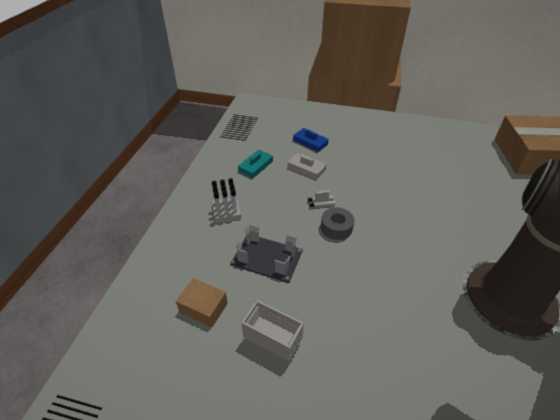

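View pics/a_wrist.png

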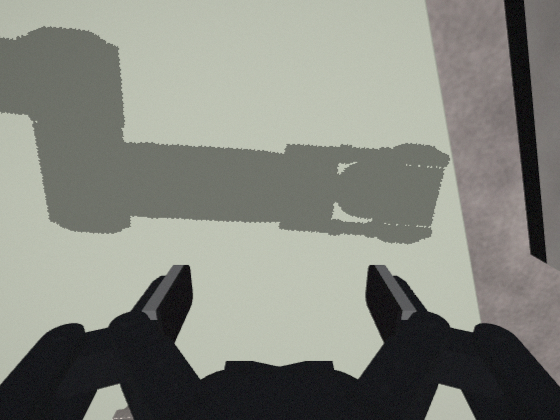

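```bash
cat > h.py <<'E'
from workcell import *
import cv2,numpy as np
from scipy.spatial.transform import Rotation as Ro
from scipy.optimize import minimize
def rpy(r): return Ro.from_euler('xyz',r,degrees=True).as_matrix()
def toolT(s=None):
    s=s or state(); T=np.eye(4);T[:3,:3]=rpy(s['tcp_rot']);T[:3,3]=s['eef_pos'];return T
def cam(name,s=None):
    m=camera_model(name);K=np.array([[m['fx'],0,m['cx']],[0,m['fy'],m['cy']],[0,0,1]])
    if name=='wrist': T=toolT(s)@m['T_tool_cam']
    else: T=np.eye(4);T[:3,:3]=rpy(m['rotation']);T[:3,3]=m['xyz']
    return K,T
def proj(P,c):
    K,T=c;p=(np.asarray(P,float)-T[:3,3])@T[:3,:3];u=p@K.T;return u[:,:2]/u[:,2:]
def ray(uv,c,z):
    K,T=c;d=T[:3,:3]@np.linalg.solve(K,[uv[0],uv[1],1]);o=T[:3,3];return o+d*(z-o[2])/d[2]
def box(lx,ly,z0,z1,cx=0,cy=0): return np.array([[cx+a*lx/2,cy+b*ly/2,z] for a in(-1,1) for b in(-1,1) for z in(z0,z1)])
# convex pieces per object (origin local)
def tray(z): return [box(112,62,z+26,z+40),np.vstack([box(112,62,z+26,z+26.1),box(88,38,z,z+.1)])]
M={'stack':[box(112,62,26,88),np.vstack([box(112,62,26,26.1),box(88,38,0,.1)])],
'lid':[box(112,62,0,25),box(44,12,25,46)],
'cradle':[box(78,12,5,17,0,11.5),box(78,12,5,17,0,-11.5),box(40,10,0,50),box(74,26,0,4)],
'nest':[box(160,110,0,8)],'tray1':tray(0)}
SS=4
def sil(pieces,x,y,yaw,z,c):
    im=np.zeros((420*SS,560*SS),np.uint8);R=Ro.from_euler('z',yaw).as_matrix()
    for p in pieces:
        u=proj(p@R.T+[x,y,z],c);h=cv2.convexHull(((u+.5)*SS).astype(np.float32)).round().astype(np.int32)
        cv2.fillConvexPoly(im,h,1)
    return cv2.resize(im.astype(np.float32),(560,420),interpolation=cv2.INTER_AREA)
def fit(pieces,obs,x0,z=0,yaws=np.radians(np.arange(-90,90,15))):
    def cost(p):
        t=0
        for m,c in obs:
            s=sil(pieces,p[0],p[1],p[2],z,c);t+=1-np.minimum(s,m).sum()/np.maximum(s,m).sum()
        return t/len(obs)
    best=None
    for yw in sorted(yaws,key=lambda w:cost([*x0,w]))[:3]:
        r=minimize(cost,[*x0,yw],method='Nelder-Mead',options=dict(initial_simplex=np.array([[*x0,yw],[x0[0]+8,x0[1],yw],[x0[0],x0[1]+8,yw],[*x0,yw+.15]]),xatol=.02,fatol=1e-5,maxiter=200))
        if best is None or r.fun<best.fun: best=r
    return best
E
python3 - <<'E'
from h import *
s=state();print(rpy(s['tcp_rot']).round(3))
ims={n:get_image(n) for n in('scene','side')}
import pickle;D={}
for q in ['tray1','nest','cradle','lid','tube_block','film_roll','carton']:
    for n in ims:
        r=cut_out(n,q); print(q,n,[(round(a['conf'],2),np.round(a['box']).astype(int).tolist(),int(a['pixels'].sum())) for a in r]); D[q,n]=r
for q in ['tray1','nest_floor','cradle','lid','tray4']:
    for n in ims: r=pinpoint(n,q); D['pt',q,n]=r; print(q,n,[(round(a['conf'],2),np.round(a['location'],1)) for a in r])
pickle.dump(D,open('d.pkl','wb'));print(state()['time'])
E
```

```text
[[-0.001  0.33   0.944]
 [-0.002  0.944 -0.33 ]
 [-1.    -0.002 -0.   ]]
tray1 scene [(0.97, [318, 107, 361, 137], 724), (0.73, [319, 121, 363, 140], 227), (0.67, [317, 124, 364, 144], 281), (0.61, [316, 130, 363, 158], 382)]
tray1 side [(0.7, [246, 332, 268, 344], 49), (0.68, [243, 327, 287, 349], 89), (0.58, [239, 300, 301, 348], 1708), (0.52, [235, 226, 303, 285], 2520)]
nest scene [(0.67, [275, 160, 355, 224], 2459)]
nest side [(0.57, [231, 226, 302, 283], 2388)]
cradle scene [(0.9, [198, 217, 231, 242], 643)]
cradle side [(0.88, [309, 192, 336, 206], 365)]
lid scene [(0.78, [162, 261, 213, 315], 1685), (0.75, [223, 293, 292, 348], 2117), (0.68, [109, 311, 158, 373], 2044)]
lid side [(0.84, [239, 147, 272, 179], 576), (0.7, [292, 125, 329, 155], 548), (0.58, [285, 155, 326, 177], 639)]
tube_block scene [(0.73, [317, 213, 356, 274], 1718)]
tube_block side [(0.72, [178, 278, 228, 325], 1633), (0.65, [210, 178, 238, 222], 921)]
film_roll scene []
film_roll side [(0.63, [321, 208, 357, 240], 924), (0.44, [246, 331, 292, 357], 158)]
carton scene [(0.84, [366, 151, 413, 190], 1286)]
ca
[... 352 characters left out ...]
194.1, 312.1]))]
nest_floor side [(0.56, array([254.3, 267.9]))]
cradle scene [(0.89, array([233.3, 216.9])), (0.38, array([142. , 337.2]))]
cradle side [(0.62, array([204.7, 323.2]))]
lid scene [(0.69, array([321.7, 254.5])), (0.56, array([291.8, 187.6])), (0.55, array([343.4, 135.2])), (0.41, array([235.5, 216.8]))]
lid side [(0.98, array([142.6, 308.7])), (0.88, array([163.8, 261.5])), (0.55, array([255.4, 269.9]))]
tray4 scene [(0.95, array([145.5, 339.9])), (0.71, array([129.1, 340.1])), (0.69, array([142.3, 338.5])), (0.68, array([134.7, 339.6]))]
tray4 side [(0.89, array([331.9, 272.1])), (0.77, array([342.5, 271.9])), (0.65, array([335.1, 269.1])), (0.54, array([336.5, 269.3]))]
1.45
```

Run:
```python
from h import *
import pickle;D=pickle.load(open('d.pkl','rb'))
C={n:cam(n) for n in('scene','side')}
def tri(a,b):
    # closest pt of two rays
    A=[];B=[]
    for uv,n in((a,'scene'),(b,'side')):
        K,T=C[n];d=T[:3,:3]@np.linalg.solve(K,[uv[0],uv[1],1]);d/=np.linalg.norm(d);P=np.eye(3)-np.outer(d,d);A.append(P);B.append(P@T[:3,3])
    return np.linalg.solve(sum(A),sum(B))
g=lambda q,n,i:D['pt',q,n][i]['location'][::-1]
print('tray pts',[tri(g('tray1','scene',i),g('tray1','side',j)).round(1) for i in range(4) for j in (0,1,2,3)])
print('nest',tri(g('nest_floor','scene',0),g('nest_floor','side',0)))
print('cradle',tri(g('cradle','scene',0),g('cradle','side',0)))
px=lambda q,n,i:D[q,n][i]['pixels'].astype(np.float32)
lid=ray((187,292),C['scene'],0);print('lid',lid, ray((306,168),C['side'],0))
r=fit(M['lid'],[(px('lid','scene',0),C['scene']),(px('lid','side',2),C['side'])],lid[:2]);print('lid',r.x[:2],np.degrees(r.x[2]),r.fun)
for k in (0,1):
  n=('scene','side')[k]; r=fit(M['lid'],[(px('lid',n,(0,2)[k]),C[n])],lid[:2]);print(' ',n,r.x[:2],np.degrees(r.x[2]),r.fun)
x0=ray((216,234),C['scene'],0)[:2]
for ns in (['scene','side'],['scene'],['side']):
  r=fit(M['cradle'],[(px('cradle',n,0),C[n]) for n in ns],x0);print('cradle',ns,r.x[:2],np.degrees(r.x[2]),r.fun)
un=lambda n:np.clip(sum(px('tray1',n,i) for i in range(4 if n=='scene' else 3)),0,1)
x0=ray((340,148),C['scene'],0)[:2]
for ns in (['scene','side'],['scene'],['side']):
  r=fit(M['stack'],[(un(n),C[n]) for n in ns],x0);print('stack',ns,r.x[:2],np.degrees(r.x[2]),r.fun)
r=fit([box(112,62,0.,.1),box(112,62,-14,0)][1:],[(px('tray1','scene',0),C['scene'])],x0,z=88);print('top',r.x[:2],np.degrees(r.x[2]),r.fun)
x0=ray((312,194),C['scene'],8)[:2]
G=[box(24,8,0,56,sx*52,sy*38) for sx in(-1,1) for sy in (-1,1)]
for ns in (['scene','side'],['scene'],['side']):
  r=fit(M['nest']+G,[(px('nest',n,0),C[n]) for n in ns],x0);print('nest',ns,r.x[:2],np.degrees(r.x[2]),r.fun)
for q,n,h in (('tube_block','scene',0),('carton','scene',0)):
  b=D[q,n][0]['box'];print(q,ray(((b[0]+b[2])/2,(b[3]*.8+.2*b[1])),C[n],0))
print('film',ray((220,202),C['scene'],10))
```

```text
tray pts [array([532.6, 236.2,  14.6]), array([526. , 252.7,   2.4]), array([534. , 241.5,  11.5]), array([532.9, 243.6,   9.8]), array([523.6, 253.6,  52.8]), array([517.2, 269.5,  41.7]), array([524.9, 258.6,  50. ]), array([523.8, 260.7,  48.5]), array([529.2, 238.4,  21.7]), array([522.7, 254.8,   9.7]), array([530.7, 243.7,  18.6]), array([529.5, 245.8,  17. ]), array([526.2, 247.3,  39.7]), array([519.7, 263.4,  28.2]), array([527.5, 252.4,  36.8]), array([526.4, 254.6,  35.2])]
nest [595.43780698  27.24768249  12.77749124]
cradle [ 491.93741063 -201.62026909   -1.94265492]
lid [ 568.73469743 -363.93229528    0.        ] [ 571.4591088 -361.2333691    0.       ]
lid [ 569.51672869 -362.42331723] -19.518034989772154 0.07181835174560547
  scene [ 567.82354204 -362.89508793] -19.529570361474345 0.046391963958740234
  side [ 572.53014332 -361.32968328] -18.854413569314946 0.044286370277404785
cradle ['scene', 'side'] [ 495.85008447 -208.07178683] 24.30813098168066 0.10697534680366516
cradle ['scene'] [ 492.73467054 -208.51602198] 22.708981226797132 0.07368803024291992
cradle ['side'] [ 497.98339144 -206.91842726] 23.620664890453504 0.07648950815200806
stack ['scene', 'side'] [523.31401293 246.00643951] -16.87256357592726 0.16847434639930725
stack ['scene'] [520.26317558 247.86919241] -18.2457173191449 0.07225114107131958
stack ['side'] [529.34137478 241.42809938] -10.065919153194688 0.2234463095664978
top [519.92593734 247.89397712] -14.109087266652564 0.06558442115783691
nest ['scene', 'side'] [596.98472709  27.11616541] -4.634708779484341 0.10408684611320496
nest ['scene'] [593.28140216  28.32357433] -5.583395110739004 0.09161341190338135
nest ['side'] [600.10545399  25.84748255] -5.971608495172591 0.05732792615890503
tube_block [ 759.40633922 -113.4123462     0.        ]
carton [ 7.11513478e+02  1.97600882e+02 -1.13686838e-13]
film [ 438.35188189 -126.39881452   10.        ]
```

```bash
cat >> h.py <<'E'
def plan(x,y,z,yaw=None):
    """object yaw deg; jaws along object's y"""
    T=toolT();R=T[:3,:3];d=R.T@(np.array([x,y,z])-T[:3,3])
    cur=np.degrees(np.arctan2(R[1,1],R[0,1]))-90
    t=0 if yaw is None else -((yaw-cur+90)%180-90)
    print('at',T[:3,3].round(1),'objyaw',round(cur%180 if 0 else (cur+90)%180-90,2),'| move',d.round(1),'turn',round(np.radians(t),4),'rows>=',np.ceil(max(np.linalg.norm(d)/41.7,abs(t)/7.16)))
E
python3 -c "
from h import *
plan(521,247,200,-15)"
```

```text
at [206.6 589.9 193.9] objyaw -19.3 | move [  -6.1 -219.7  410.1] turn -0.075 rows>= 12.0
```

play_rows:
  series: "-6 -18 34 0 -1;-6 -36 68 0 -1;-6 -54 102 0 -1;-6 -73 136 0 -1;-6 -91 170 0 -1;-6 -109 204 0 -1;-6 -128 238 -0.07 -1;-6 -146 272 -0.075 -1"

```text
time: 2.12
eef_pos: [416.0, 360.7, 200.2]
tcp_rot: [48.0, 90.0, 33.2]
contact_force: [-0.1, 0.7, 0.9]
opening: 85.8
```

play_rows:
  series: "0 -19 35 0 -1;0 -37 69 0 -1;0 -55 103 0 -1;0 -70 128 0 -1;0 -75 137 0 -1;0 -75 137 0 -1"

```text
time: 2.62
eef_pos: [529.7, 252.4, 199.9]
tcp_rot: [-1.1, 90.0, -16.3]
contact_force: [0.8, -0.4, -0.7]
opening: 85.2
```

Run:
```python
from h import *
plan(521,247,200,-15)
im=get_image('wrist');cv2.imwrite('pics/b_wrist.png',im[:,:,::-1])
```

```text
at [529.7 252.4 199.9] objyaw -15.22 | move [-0.1 -7.5 -6.9] turn -0.0038 rows>= 1.0
```

View pics/b_wrist.png

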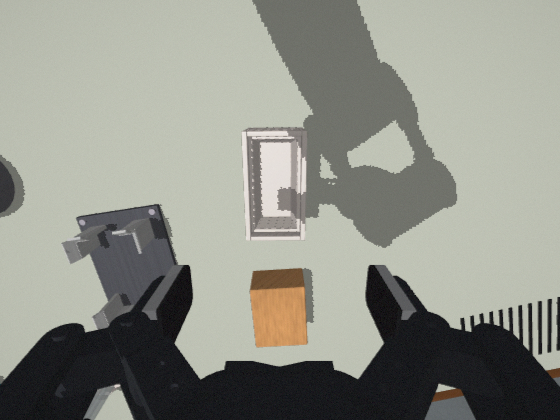

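Run:
```python
from h import *
s=state();im=get_image('wrist');c=cam('wrist',s)
r=cut_out('wrist','tray1');print([(round(a['conf'],2),np.round(a['box']).astype(int).tolist(),int(a['pixels'].sum())) for a in r])
v=np.clip(sum(a['pixels'].astype(np.float32) for a in r[:1]),0,1)
hull=[box(112,62,87,88)]
for nm,p in (('top',hull),('stack',M['stack'])):
  f=fit(p,[(v,c)],(521,247),yaws=[np.radians(-15)]);print(nm,f.x[:2],np.degrees(f.x[2]),f.fun)
  o=im.copy();R=Ro.from_euler('z',f.x[2]).as_matrix()
  rect=np.array([[56,31,88],[56,-31,88],[-56,-31,88],[-56,31,88]])@R.T+[f.x[0],f.x[1],0]
  u=proj(rect,c);print(u.round(1).tolist())
  big=cv2.resize(im[100:270,200:350],None,fx=4,fy=4,interpolation=cv2.INTER_CUBIC);cv2.polylines(big,[((u-[200,100]+.5)*4).astype(int)],True,(255,0,0),1)
  cv2.imwrite(f'pics/c_{nm}.png',big[:600,:,::-1])
```

```text
[(0.59, [240, 131, 308, 241], 6833)]
top [523.60379552 248.63544036] -14.6451214241067 0.016522645950317383
[[303.5, 240.9], [244.7, 241.3], [239.6, 132.0], [305.6, 131.5]]
stack [525.7270945  248.03131763] -14.997445920448067 0.03495967388153076
[[303.1, 243.0], [244.4, 243.1], [240.1, 134.2], [305.9, 134.1]]
```

View pics/c_top.png

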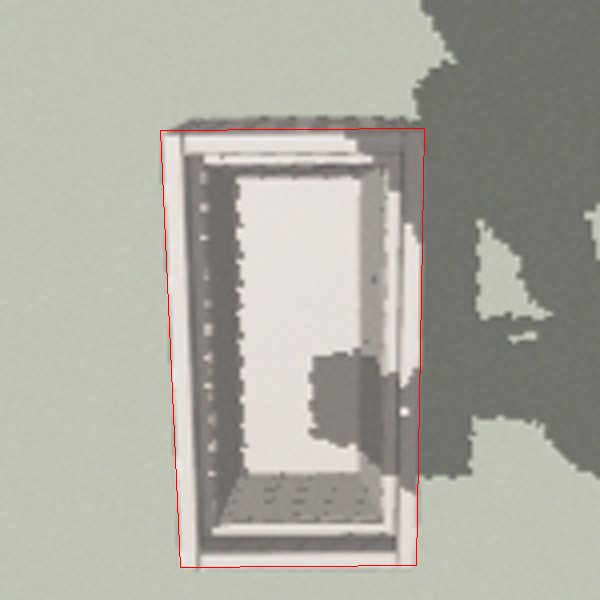

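```bash
python3 -c "
from h import *
plan(615,27,240,-5)"
```

```text
at [526.8 255.2 199.6] objyaw -14.97 | move [ -40.6 -197.7  144.1] turn -0.174 rows>= 6.0
```

play_rows:
  series: "-8 -33 24 -0.03 -1;-16 -66 48 -0.06 -1;-24 -99 72 -0.09 -1;-32 -132 96 -0.13 -1;-38 -165 120 -0.17 -1;-40 -190 139 -0.174 -1;-40 -198 144 -0.174 -1;-40 -198 144 -0.174 -1"

```text
time: 3.43
eef_pos: [615.9, 25.2, 240.0]
tcp_rot: [52.5, 90.0, 47.4]
contact_force: [-0.4, 0.7, -0.5]
opening: 85.5
```

play_rows:
  series: "0 0 0 0 -1;0 0 0 0 -1;0 0 0 0 -1;0 0 0 0 -1"

```text
time: 3.77
eef_pos: [615.1, 27.7, 239.7]
tcp_rot: [151.0, 90.0, 146.1]
contact_force: [0.1, -0.9, -0.7]
opening: 85.5
```

Run:
```python
from h import *
import pickle
s=state();im=get_image('wrist');pickle.dump((s,im),open('nest.pkl','wb'))
plan(615,27,240,-5);s2=state();print(s['eef_pos'],s2['eef_pos'])
r=cut_out('wrist','nest');print([(round(a['conf'],2),np.round(a['box']).astype(int).tolist()) for a in r])
r=pinpoint('wrist','nest_floor');print(r)
cv2.imwrite('pics/d_wrist.png',im[:,:,::-1])
```

```text
at [615.3  27.4 239.7] objyaw -4.91 | move [-0.3 -0.4 -0.3] turn 0.0016 rows>= 1.0
[615.14382979  27.74075849 239.65623279] [615.30600133  27.40384315 239.74704283]
[(0.56, [236, 94, 318, 219])]
[{'location': [159.7, 275.9], 'conf': 0.91}]
```

View pics/d_wrist.png

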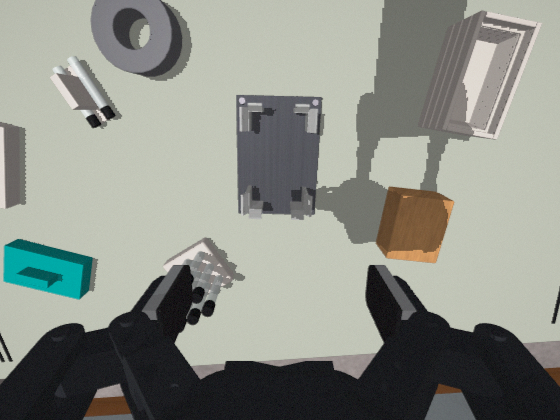

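Run:
```python
from h import *
import pickle
s,im=pickle.load(open('nest.pkl','rb'));c=cam('wrist',s)
r=cut_out('wrist','nest');v=r[0]['pixels'].astype(np.float32)
g=im.astype(int); dark=((g.max(2)<110)).astype(np.uint8); 
for nm,m in (('mask',v),):
  f=fit([box(160,110,0,8)],[(m,c)],(597,27),yaws=[np.radians(-5)]);print(nm,f.x[:2],np.degrees(f.x[2]),f.fun)
p=ray(r and pinpoint('wrist','nest_floor')[0]['location'][::-1],c,8);print('pt',p)
R=Ro.from_euler('z',f.x[2]).as_matrix()
big=cv2.resize(im[80:230,200:350],None,fx=4,fy=4,interpolation=cv2.INTER_CUBIC)
for L,W,z in((160,110,8),(120,70,8),(120,70,48)):
  u=proj((box(L,W,z,z)[[0,2,6,4]])@R.T+[f.x[0],f.x[1],0],c);cv2.polylines(big,[((u-[200,80]+.5)*4).astype(int)],True,(255,0,0),1)
cv2.imwrite('pics/e.png',big[:,:,::-1])
```

```text
mask [597.87262663  25.94601894] -6.062989192857464 0.035320281982421875
pt [600.40070217  24.05481658   8.        ]
```

View pics/e.png

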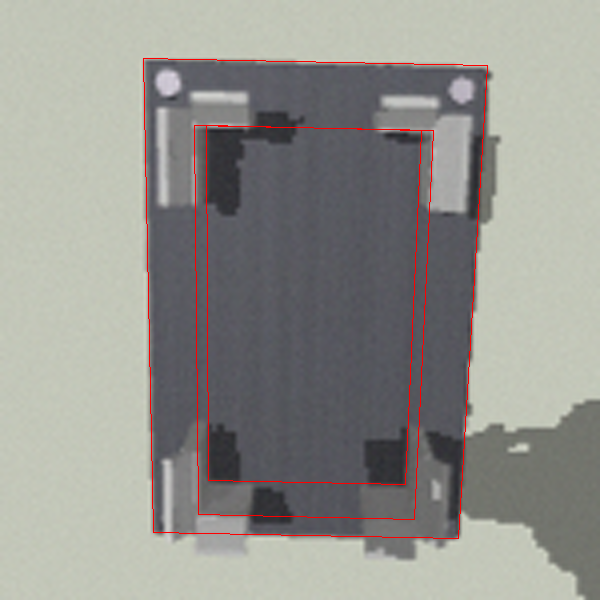

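```bash
python3 -c "
from h import *
plan(523.6,248.6,170,-14.6)"
```

```text
at [615.7  26.3 239.9] objyaw -4.99 | move [  69.9  213.5 -111.1] turn 0.1677 rows>= 7.0
```

play_rows:
  series: "10 31 -16 0.02 -1;20 62 -32 0.05 -1;30 93 -48 0.08 -1;40 124 -64 0.11 -1;50 155 -80 0.14 -1;60 185 -96 0.168 -1;70 208 -108 0.168 -1;70 213.5 -111 0.168 -1"

```text
time: 4.68
eef_pos: [520.4, 251.1, 167.5]
tcp_rot: [-166.5, 89.7, 179.0]
contact_force: [-0.6, -0.6, -0.5]
opening: 85.3
```

play_rows:
  series: "0 0 0 0 -1;0 0 0 0 -1;0 0 0 0 -1;0 0 0 0 -1;0 0 0 0 -1;0 0 0 0 -1"

```text
time: 5.18
eef_pos: [524.7, 247.3, 170.3]
tcp_rot: [26.5, 90.0, 11.8]
contact_force: [0.0, -0.0, -0.2]
opening: 85.3
```

Run:
```python
from h import *
s=state();im=get_image('wrist');c=cam('wrist',s)
r=cut_out('wrist','tray1');print([(round(a['conf'],2),np.round(a['box']).astype(int).tolist()) for a in r])
v=r[0]['pixels'].astype(np.float32)
f=fit([box(112,62,87,88)],[(v,c)],(523.6,248.6),yaws=[np.radians(-15)]);print(f.x[:2],np.degrees(f.x[2]),f.fun)
plan(f.x[0],f.x[1],72.5,np.degrees(f.x[2]));plan(523.6,248.6,72.5,-14.6)
big=cv2.resize(im[70:270,180:380],None,fx=3,fy=3,interpolation=cv2.INTER_CUBIC)
R=Ro.from_euler('z',f.x[2]).as_matrix()
u=proj((box(112,62,88,88)[[0,2,6,4]])@R.T+[f.x[0],f.x[1],0],c);cv2.polylines(big,[((u-[180,70]+.5)*3).astype(int)],True,(255,0,0),1)
cv2.imwrite('pics/f.png',big[:,:,::-1])
```

```text
[(0.65, [244, 136, 321, 256]), (0.54, [311, 134, 311, 138])]
[523.8975613  248.32288195] -14.887021808924525 0.017859160900115967
at [524.4 247.6 170.1] objyaw -14.72 | move [97.6  0.6 -0.7] turn 0.003 rows>= 3.0
at [524.4 247.6 170.1] objyaw -14.72 | move [97.6  0.8 -1.1] turn -0.0021 rows>= 3.0
```

View pics/f.png

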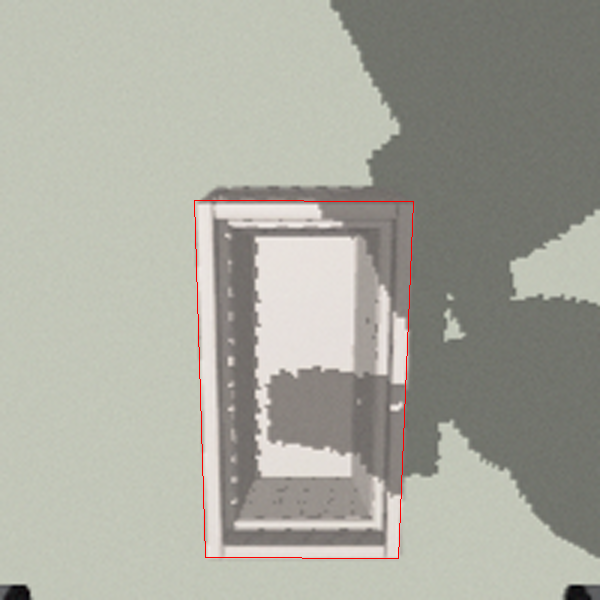

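play_rows:
  series: "20 0.6 -0.8 0 -1;40 0.6 -0.8 0 -1;60 0.6 -0.8 0 -1;75 0.6 -0.8 0 -1;85 0.6 -0.8 0 -1;92 0.6 -0.8 0 -1;97 0.6 -0.8 0 -1;97.5 0.6 -0.8 0 -1"

```text
time: 5.95
eef_pos: [523.1, 248.8, 71.8]
tcp_rot: [-141.1, 90.0, -155.7]
contact_force: [0.2, -1.4, 0.3]
opening: 86.0
```

play_rows:
  series: "0 0 0 0 -1;0 0 0 0 -1;0 0 0 0 -1;0 0 0 0 -1"

```text
time: 6.28
eef_pos: [524.0, 249.2, 73.3]
tcp_rot: [35.8, 89.9, 21.1]
contact_force: [-0.6, -0.6, -0.2]
opening: 85.3
```

Run:
```python
from h import *
plan(523.8,248.4,72.5,-14.7)
im=get_image('wrist');cv2.imwrite('pics/g.png',im[:,:,::-1])
im=get_image('side');cv2.imwrite('pics/g2.png',cv2.resize(im[250:400,180:380],None,fx=4,fy=4,interpolation=cv2.INTER_CUBIC)[:,:,::-1])
```

```text
at [524.  249.2  73.3] objyaw -14.65 | move [ 0.8 -0.9  0. ] turn 0.0008 rows>= 1.0
```

View pics/g.png

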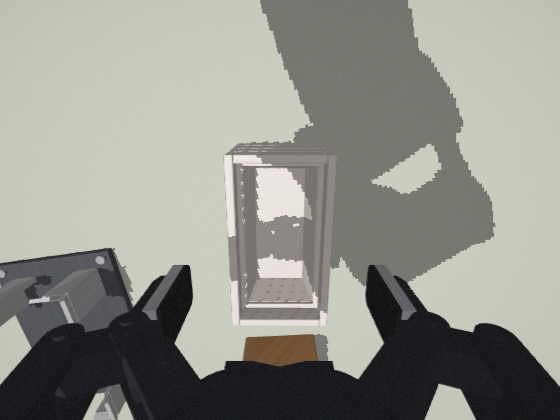

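View pics/g2.png

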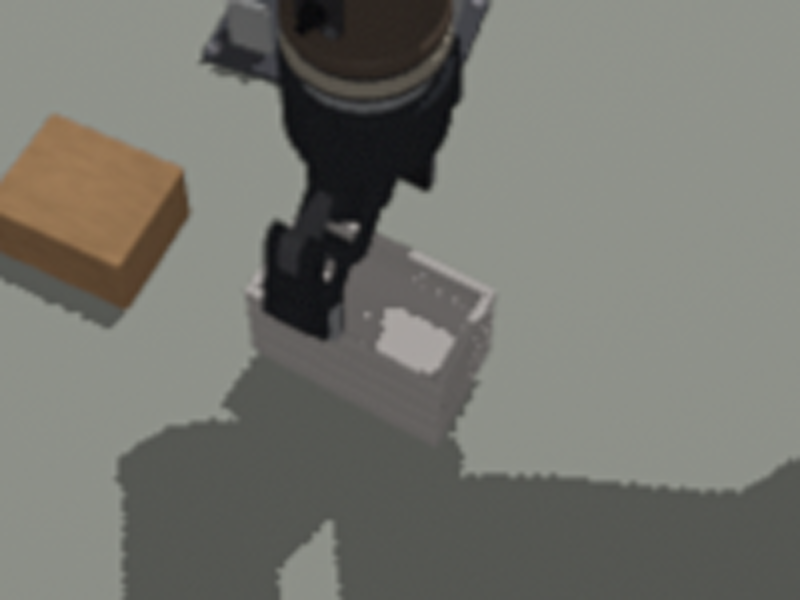

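Run:
```python
from h import *
T=toolT();c=cam('side')
for x in (0,-13,-30,-50):
  for zz in (-11,11):
    P=(T@[x,45,zz,1])[:3];u=proj([P],c)[0];print(x,zz,P.round(),((u-[180,250])*4).round())
for x in (0,-13,-30,-50):
    print(x,[proj([(T@[x,-42.5,zz,1])[:3]],cam('wrist'))[0].round() for zz in(-11,11)])
print(((proj(box(112,62,88,88)@Ro.from_euler('z',-14.8,degrees=True).as_matrix().T+[523.8,248.4,0],c)-[180,250])*4).round())
```

```text
0 -11 [524. 295.  73.] [346. 383.]
0 11 [546. 290.  73.] [308. 363.]
-13 -11 [524. 295.  86.] [346. 371.]
-13 11 [546. 290.  86.] [307. 350.]
-30 -11 [524. 295. 103.] [345. 354.]
-30 11 [546. 290. 103.] [306. 334.]
-50 -11 [524. 295. 123.] [344. 334.]
-50 11 [546. 290. 123.] [304. 313.]
0 [array([213., 221.]), array([216., 252.])]
-13 [array([209., 229.]), array([211., 262.])]
-30 [array([202., 241.]), array([205., 276.])]
-50 [array([192., 258.]), array([196., 297.])]
[[498. 284.]
 [498. 284.]
 [441. 386.]
 [441. 386.]
 [309. 191.]
 [309. 191.]
 [245. 284.]
 [245. 284.]]
```

play_rows:
  series: "0.5 -0.5 0 0 -0.2;0.5 -0.5 0 0 0.2;0.5 -0.5 0 0 1;0.5 -0.5 0 0 1;0.5 -0.5 0 0 1;0.5 -0.5 0 0 1"

```text
time: 6.88
eef_pos: [523.2, 248.5, 71.8]
tcp_rot: [-153.7, 90.0, -168.3]
contact_force: [0.1, 0.0, -0.0]
opening: 12.2
```

Run:
```python
from h import *
s=state();print(s['opening'],s['contact_force'],s['eef_pos'])
im=get_image('wrist');cv2.imwrite('pics/i.png',im[:,:,::-1])
im=get_image('side');cv2.imwrite('pics/i2.png',cv2.resize(im[250:400,180:380],None,fx=4,fy=4,interpolation=cv2.INTER_CUBIC)[:,:,::-1])
```

```text
12.182540361291563 [ 0.12258318  0.00616538 -0.03319307] [523.20483704 248.48822913  71.83669255]
```

View pics/i.png

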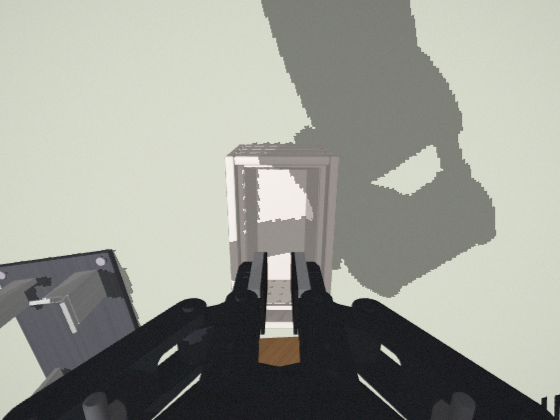

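View pics/i2.png

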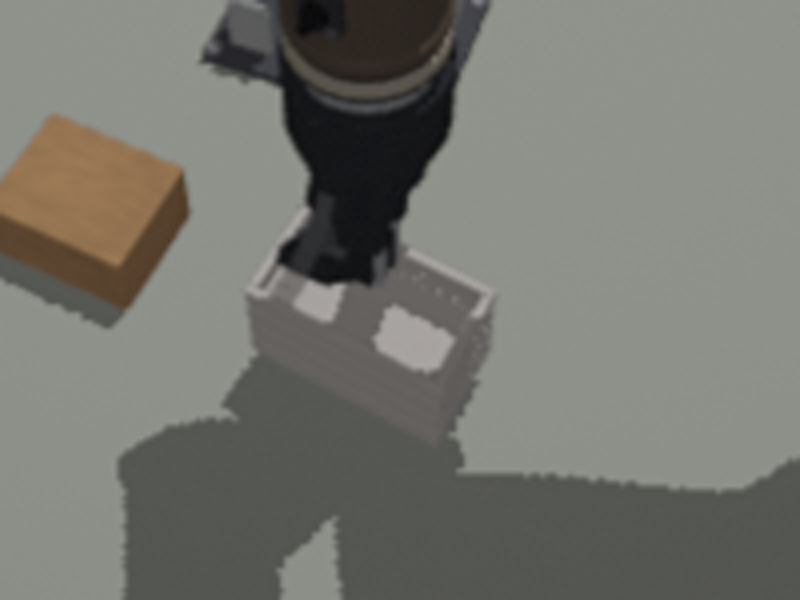

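play_rows:
  series: "-25 0 0 0 1;-50 0 0 0 1;-80 0 0 0 1;-80 0 0 0 1;-80 0 0 0 1;-80 0 0 0 1"

```text
time: 7.48
eef_pos: [522.9, 248.3, 151.7]
tcp_rot: [-141.3, 90.0, -156.0]
contact_force: [-0.3, -0.5, -0.7]
opening: 0.3
```

Run:
```python
from h import *
s=state();print(s['opening'],s['eef_pos'])
im=get_image('wrist');cv2.imwrite('pics/j.png',cv2.resize(im[200:350,180:380],None,fx=4,fy=4,interpolation=cv2.INTER_CUBIC)[:,:,::-1])
for n in('side','scene'):
  im=get_image(n);u=proj([s['eef_pos'],s['eef_pos']+[0,0,40]],cam(n));print(n,u)
  a=(u[0]-[100,75]).astype(int);print(a)
  b=cv2.resize(im[max(a[1],0):a[1]+150,a[0]:a[0]+200],None,fx=4,fy=4,interpolation=cv2.INTER_CUBIC);cv2.imwrite(f'pics/j_{n}.png',b[:,:,::-1])
```

```text
0.27177353341658744 [522.85694316 248.34114023 151.65882173]
side [[273.04295401 304.07616071]
 [272.82976004 292.35326625]]
[173 229]
scene [[341.54912539  96.5586622 ]
 [342.59040924  82.15160008]]
[241  21]
```

View pics/j.png

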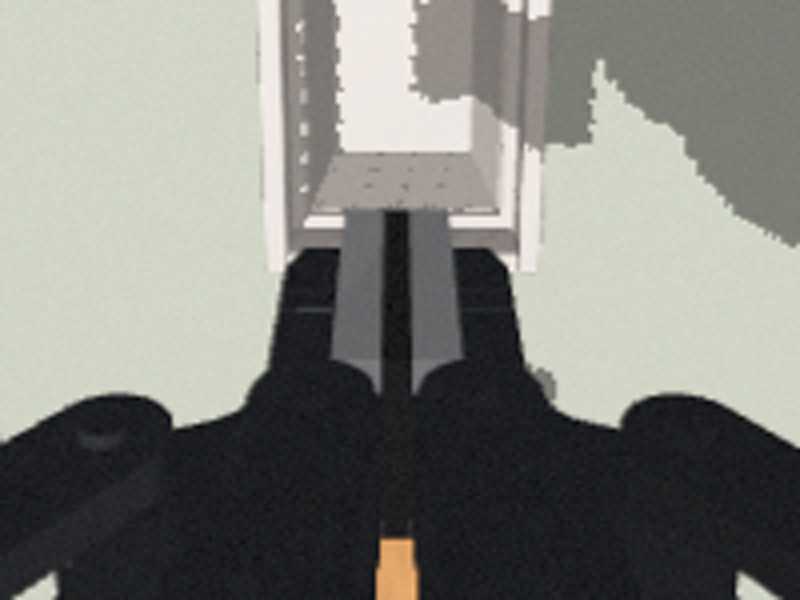

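View pics/j_side.png

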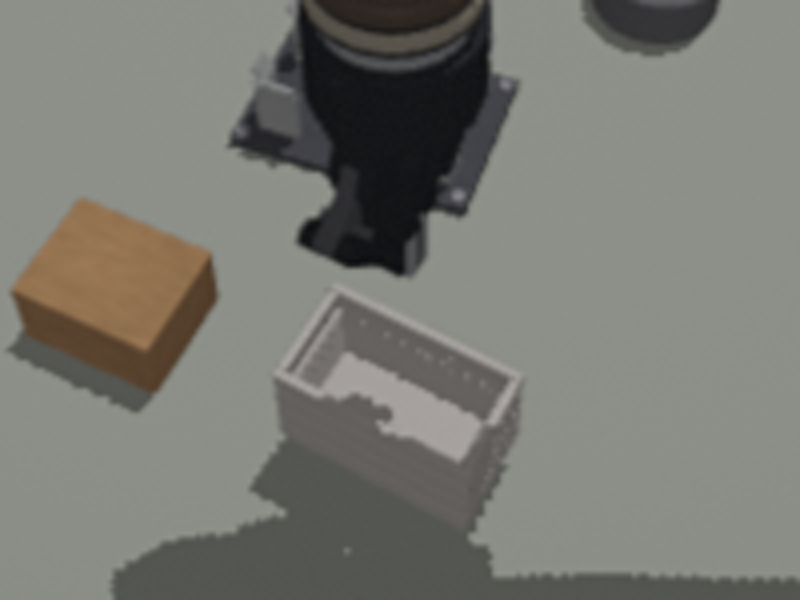

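View pics/j_scene.png

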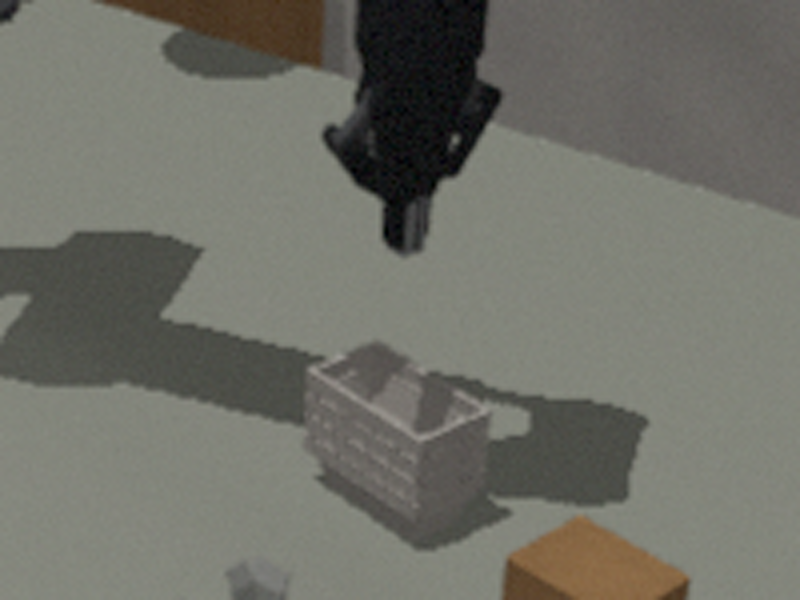

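Run:
```python
from h import *
T=toolT()
for x in (-25,-30,-35,-40,-45):
  print(x,'side',[((proj([(T@[x,yy,zz,1])[:3]],cam('side'))[0]-[173,229])*4).round().tolist() for yy,zz in((0,-11),(12,-11),(12,11))],
   'scene',[((proj([(T@[x,yy,zz,1])[:3]],cam('scene'))[0]-[241,21])*4).round().tolist() for yy,zz in((-12,11),(12,11),(-12,-11))],
   'wrist',[((proj([(T@[x,yy,zz,1])[:3]],cam('wrist'))[0]-[180,200])*4).round().tolist() for yy,zz in((0,-11),(0,11),(12,-11))])
```

```text
-25 side [[422.0, 283.0], [410.0, 303.0], [369.0, 283.0]] scene [[401.0, 281.0], [429.0, 270.0], [377.0, 267.0]] wrist [[401.0, 148.0], [401.0, 287.0], [487.0, 148.0]]
-30 side [[422.0, 277.0], [410.0, 297.0], [368.0, 277.0]] scene [[401.0, 274.0], [430.0, 262.0], [377.0, 260.0]] wrist [[401.0, 162.0], [401.0, 305.0], [490.0, 162.0]]
-35 side [[422.0, 271.0], [410.0, 291.0], [368.0, 271.0]] scene [[402.0, 267.0], [430.0, 255.0], [378.0, 253.0]] wrist [[402.0, 178.0], [401.0, 324.0], [493.0, 178.0]]
-40 side [[422.0, 265.0], [410.0, 285.0], [368.0, 265.0]] scene [[402.0, 259.0], [431.0, 248.0], [378.0, 246.0]] wrist [[402.0, 195.0], [401.0, 344.0], [496.0, 195.0]]
-45 side [[422.0, 259.0], [409.0, 279.0], [367.0, 259.0]] scene [[403.0, 252.0], [432.0, 240.0], [379.0, 238.0]] wrist [[402.0, 212.0], [401.0, 366.0], [499.0, 212.0]]
```

play_rows:
  series: "0 0 0 0 -1;0 0 0 0 -1;0 0 0 0 -1;0 0 0 0 -1;0 0 0 0 -1;0 0 0 0 -1;0 0 0 0 -1;0 0 0 0 -1"

```text
time: 8.3
eef_pos: [523.3, 248.5, 151.9]
tcp_rot: [35.8, 90.0, 21.2]
contact_force: [-0.0, -0.9, -0.1]
opening: 85.2
```

```bash
python3 -c "
from h import *
print(state()['opening']);plan(523.8,248.4,30.5,-14.8)"
```

```text
85.21163201979773
at [523.3 248.5 151.9] objyaw -14.66 | move [121.4   0.    0.5] turn 0.0025 rows>= 3.0
```

play_rows:
  series: "30 0 0.5 0 -1;60 0 0.5 0 -1;85 0 0.5 0 -1;100 0 0.5 0 -1;110 0 0.5 0 -1;116 0 0.5 0 -1;116 0 0.5 0 -1;116 0 0.5 0 -1"

```text
time: 8.97
eef_pos: [524.4, 248.6, 36.5]
tcp_rot: [36.7, 89.9, 22.0]
contact_force: [0.4, 0.3, 0.3]
opening: 85.4
```

Run:
```python
from h import *
s=state();print(s['contact_force']);plan(523.8,248.4,30.5,-14.8)
im=get_image('side');b=cv2.resize(im[270:390,200:360],None,fx=5,fy=5,interpolation=cv2.INTER_CUBIC);cv2.imwrite('pics/k.png',b[:,:,::-1])
im=get_image('scene');b=cv2.resize(im[60:180,260:420],None,fx=5,fy=5,interpolation=cv2.INTER_CUBIC);cv2.imwrite('pics/k2.png',b[:,:,::-1])
```

```text
[0.40631083 0.29677657 0.253767  ]
at [524.4 248.6  36.5] objyaw -14.66 | move [ 6.  -0.4 -0.6] turn 0.0025 rows>= 1.0
```

View pics/k.png

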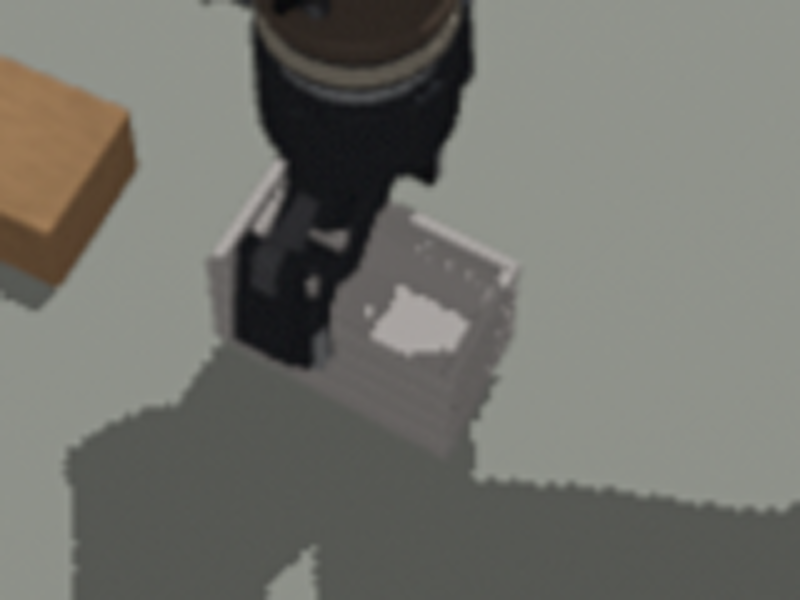

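View pics/k2.png

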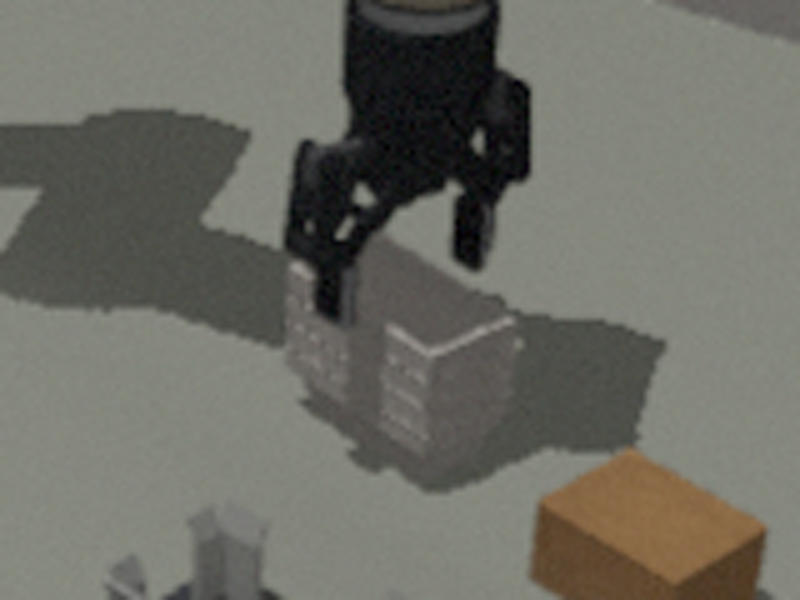

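Run:
```python
from h import *
T=toolT();print(state()['time'])
for x in (-30,-35,-40,-45,-50,-55,-60):
  print(x,round(T[2,3]-x,1),'side',[((proj([(T@[x,yy,zz,1])[:3]],cam('side'))[0]-[200,270])*5).round().tolist() for yy,zz in((43,-11),(55,-11),(43,11),(55,11))],
   'scene',[((proj([(T@[x,yy,zz,1])[:3]],cam('scene'))[0]-[260,60])*5).round().tolist() for yy,zz in((-43,11),(-55,11),(-55,-11),(43,11),(55,11))])
```

```text
9.0667
-30 67.3 side [[333.0, 380.0], [318.0, 406.0], [285.0, 355.0], [270.0, 380.0]] scene [[353.0, 363.0], [336.0, 371.0], [308.0, 353.0], [476.0, 309.0], [492.0, 301.0]]
-35 72.3 side [[333.0, 374.0], [317.0, 400.0], [285.0, 349.0], [269.0, 374.0]] scene [[354.0, 355.0], [336.0, 363.0], [308.0, 345.0], [477.0, 301.0], [493.0, 293.0]]
-40 77.3 side [[332.0, 368.0], [317.0, 394.0], [284.0, 343.0], [269.0, 368.0]] scene [[354.0, 347.0], [337.0, 355.0], [309.0, 337.0], [477.0, 292.0], [494.0, 285.0]]
-45 82.3 side [[332.0, 362.0], [317.0, 388.0], [284.0, 337.0], [268.0, 362.0]] scene [[355.0, 339.0], [337.0, 346.0], [309.0, 328.0], [478.0, 284.0], [495.0, 277.0]]
-50 87.3 side [[332.0, 356.0], [316.0, 382.0], [284.0, 331.0], [268.0, 356.0]] scene [[355.0, 330.0], [338.0, 338.0], [309.0, 320.0], [479.0, 276.0], [496.0, 269.0]]
-55 92.3 side [[332.0, 350.0], [316.0, 376.0], [283.0, 325.0], [267.0, 350.0]] scene [[356.0, 322.0], [338.0, 330.0], [310.0, 311.0], [480.0, 268.0], [496.0, 260.0]]
-60 97.3 side [[331.0, 344.0], [316.0, 370.0], [283.0, 318.0], [267.0, 344.0]] scene [[356.0, 313.0], [338.0, 321.0], [310.0, 303.0], [480.0, 259.0], [497.0, 252.0]]
```

play_rows:
  series: "3 -0.4 -0.6 0 -1;6 -0.4 -0.6 0 -1;6 -0.4 -0.6 0 -1;6 -0.4 -0.6 0 -1;6 -0.4 -0.6 0 -0.6;6 -0.4 -0.6 0 -0.5;6 -0.4 -0.6 0 -0.4;6 -0.4 -0.6 0 -0.3"

```text
time: 9.73
eef_pos: [523.4, 248.3, 30.5]
tcp_rot: [31.4, 90.0, 16.8]
contact_force: [-0.4, -1.0, 3.2]
opening: 60.7
```

play_rows:
  series: "0 0 0 0 0;0 0 0 0 1;0 0 0 0 1;0 0 0 0 1;0 0 0 0 1;0 0 0 0 1"

```text
time: 10.23
eef_pos: [523.4, 248.3, 30.5]
tcp_rot: [33.1, 90.0, 18.4]
contact_force: [-0.8, -0.4, 5.8]
opening: 60.8
```

Run:
```python
from h import *
s=state();print(s['contact_force'],s['opening']);plan(523.8,248.4,30.5,-14.8)
im=get_image('side');b=cv2.resize(im[270:390,200:360],None,fx=5,fy=5,interpolation=cv2.INTER_CUBIC);cv2.imwrite('pics/l.png',b[:,:,::-1])
im=get_image('wrist');cv2.imwrite('pics/l2.png',im[:,:,::-1])
```

```text
[-0.79781672 -0.43044151  5.82357926] 60.80447027150915
at [523.4 248.3  30.5] objyaw -14.66 | move [-0.   0.2  0.4] turn 0.0025 rows>= 1.0
```

View pics/l.png

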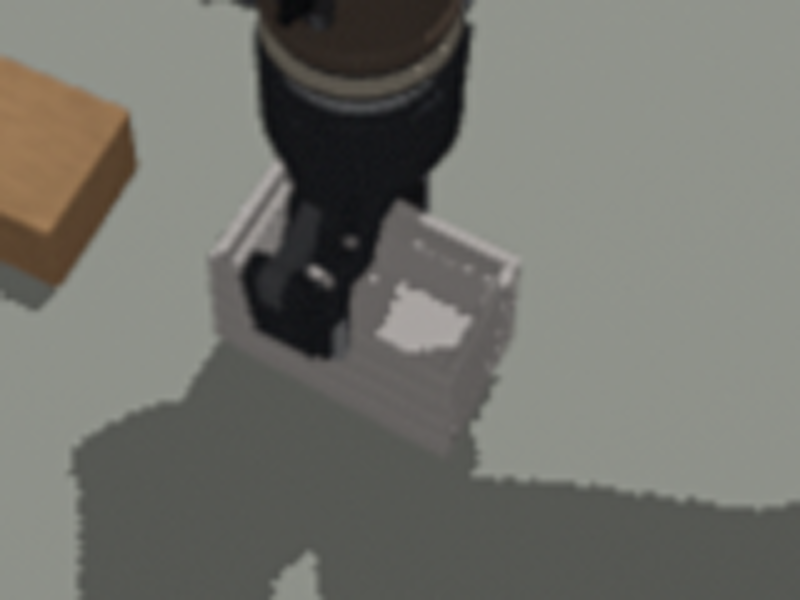

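View pics/l2.png

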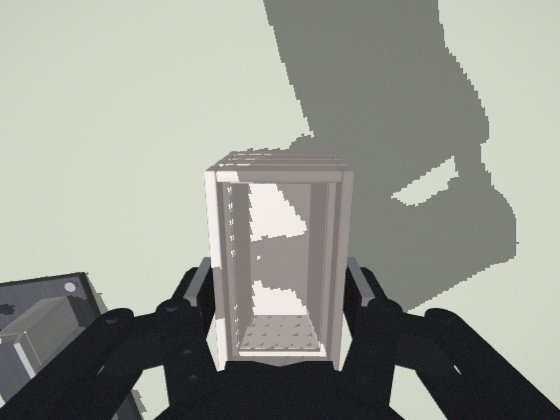

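play_rows:
  series: "-1 0 0 0 1;-2 0 0 0 1;-3 0 0 0 1;-4 0 0 0 1;-5 0 0 0 1;-6 0 0 0 1;-6 0 0 0 1;-6 0 0 0 1"

```text
time: 11.0
eef_pos: [523.1, 248.1, 35.9]
tcp_rot: [34.2, 90.0, 19.6]
contact_force: [-0.3, -1.2, 0.6]
opening: 60.5
```

Run:
```python
from h import *
s=state();print(s['contact_force'],s['opening'],s['eef_pos'])
im=get_image('side');b=cv2.resize(im[290:370,220:320],None,fx=7,fy=7,interpolation=cv2.INTER_CUBIC);cv2.imwrite('pics/m.png',b[:,:,::-1])
im=get_image('scene');b=cv2.resize(im[90:170,300:380],None,fx=7,fy=7,interpolation=cv2.INTER_CUBIC);cv2.imwrite('pics/m2.png',b[:,:,::-1])
```

```text
[-0.31040312 -1.16609343  0.6399449 ] 60.48028690193162 [523.067637   248.14373643  35.94252474]
```

View pics/m.png

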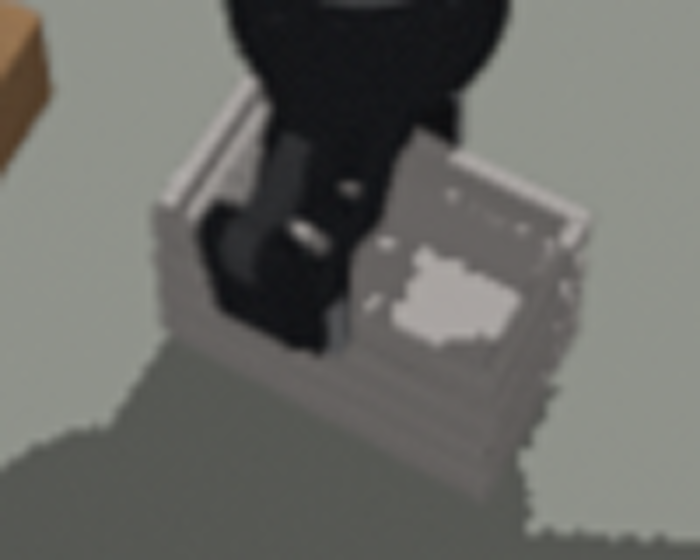

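View pics/m2.png

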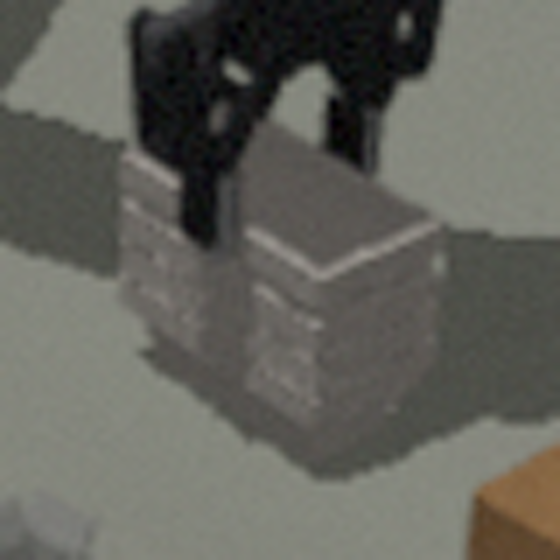

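Run:
```python
from h import *
im=get_image('scene')[:,:,::-1];a=cv2.imread('pics/a_scene.png')
f=lambda i:cv2.resize(i[100:165,310:370],None,fx=6,fy=6,interpolation=cv2.INTER_CUBIC)
cv2.imwrite('pics/n.png',np.hstack([f(a),f(im)]))
```

```text
(no output)
```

View pics/n.png

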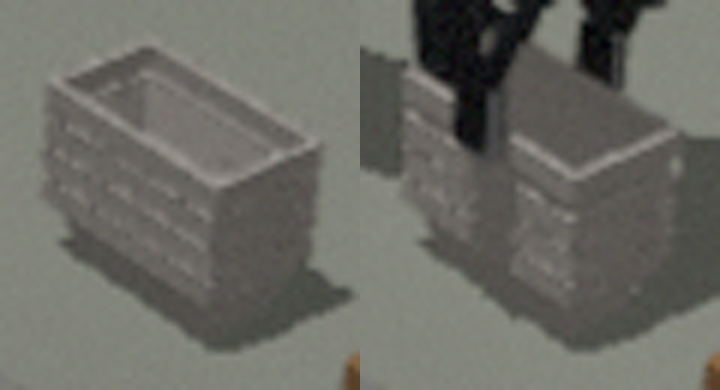

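play_rows:
  series: "-2 0 0 0 1;-4 0 0 0 1;-8 0 0 0 1;-14 0 0 0 1;-22 0 0 0 1;-32 0 0 0 1;-42 0 0 0 1;-50 0 0 0 1"

```text
time: 11.82
eef_pos: [523.8, 248.5, 87.8]
tcp_rot: [36.4, 89.9, 21.7]
contact_force: [1.0, -0.9, -0.5]
opening: 60.6
```

Run:
```python
from h import *
s=state();print(s['contact_force'],s['opening'],s['eef_pos'])
im=get_image('side')
b=cv2.resize(im[250:400,180:380],None,fx=3,fy=3,interpolation=cv2.INTER_CUBIC);cv2.imwrite('pics/o.png',b[:,:,::-1])
plan(597.9,25.9,120,-6)
```

```text
[ 1.02153917 -0.88032924 -0.45576518] 60.56187399156831 [523.83179023 248.45599648  87.81789658]
at [525.1 249.   89.5] objyaw -14.65 | move [ -30.6 -197.3  127. ] turn -0.151 rows>= 6.0
```

View pics/o.png

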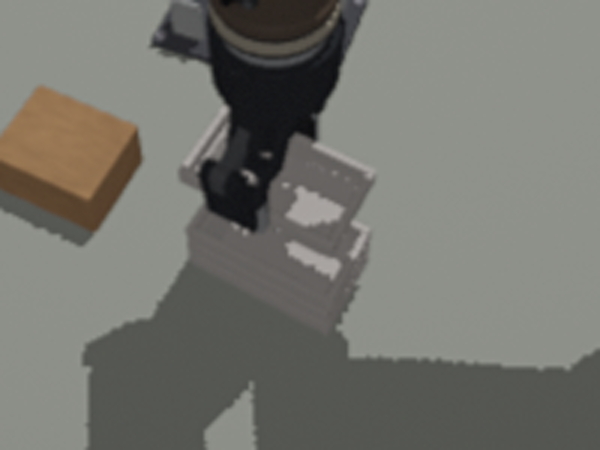

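play_rows:
  series: "-10 0 0 0 1;-22 -6 4 0 1;-30 -18 12 0 1;-31 -36 23 -0.03 1;-31 -58 37 -0.06 1;-31 -80 51 -0.09 1;-31 -102 66 -0.11 1;-31 -124 80 -0.13 1"

```text
time: 12.53
eef_pos: [569.7, 106.3, 117.8]
tcp_rot: [-4.9, 89.9, -12.0]
contact_force: [-0.2, 0.6, -0.8]
opening: 60.4
```

```bash
python3 -c "
from h import *
print(state()['opening']);plan(597.9,25.9,120,-6)"
```

```text
60.40469966855447
at [569.7 106.3 117.8] objyaw -7.14 | move [ -2.1 -76.2  38. ] turn -0.0199 rows>= 3.0
```

play_rows:
  series: "-2 -20 10 0 1;-2 -40 20 0 1;-2 -58 29 -0.02 1;-2 -70 35 -0.02 1;-2 -76 38 -0.02 1;-2 -76 38 -0.02 1;-2 -76 38 -0.02 1;-2 -76 38 -0.02 1"

```text
time: 13.2
eef_pos: [596.6, 28.7, 118.8]
tcp_rot: [151.3, 89.9, 145.3]
contact_force: [0.7, 0.4, -0.5]
opening: 60.6
```

Run:
```python
from h import *
plan(597.9,25.9,40,-6)
s=state();im=get_image('wrist');c=cam('wrist',s);T=toolT(s)
r=cut_out('wrist','tray1');print([(round(a['conf'],2),np.round(a['box']).astype(int).tolist()) for a in r])
cv2.imwrite('pics/p.png',im[:,:,::-1])
# expected rim at z TCP+57.5
R=Ro.from_euler('z',-6.06,degrees=True).as_matrix()
print(proj(box(112,62,T[2,3]+57.5,T[2,3]+57.5)@R.T+[597.9,25.9,0],c).round())
```

```text
at [596.6  28.7 118.8] objyaw -6.03 | move [78.8 -2.7  1.6] turn -0.0006 rows>= 2.0
[(0.96, [472, 4, 539, 152]), (0.77, [202, 167, 355, 370]), (0.75, [500, 1, 559, 168]), (0.64, [490, 0, 557, 156])]
[[200. 171.]
 [200. 171.]
 [350. 172.]
 [350. 172.]
 [217. 382.]
 [217. 382.]
 [334. 382.]
 [334. 382.]]
```

View pics/p.png

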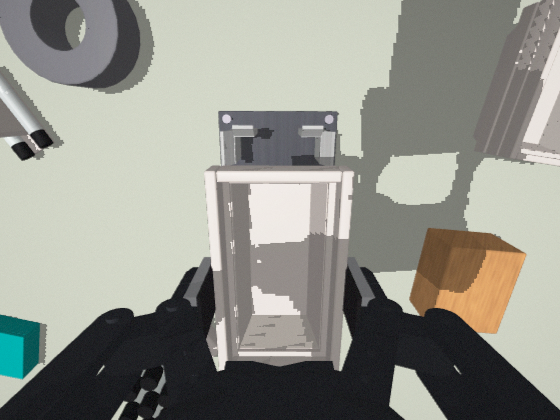

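play_rows:
  series: "15 -2.7 1.2 0 1;30 -2.7 1.2 0 1;45 -2.7 1.2 0 1;58 -2.7 1.2 0 1;68 -2.7 1.2 0 1;75 -2.7 1.2 0 1;75 -2.7 1.2 0 1;75 -2.7 1.2 0 1"

```text
time: 13.97
eef_pos: [598.0, 25.1, 43.6]
tcp_rot: [-176.9, 90.0, 177.1]
contact_force: [0.1, -0.7, -0.5]
opening: 60.6
```

Run:
```python
from h import *
plan(597.5,25.9,-9,-6);print(state()['contact_force'])
for n,(a,b,w,h) in {'scene':(260,150,120,90),'side':(220,200,120,90)}.items():
  im=get_image(n);cv2.imwrite(f'pics/q_{n}.png',cv2.resize(im[b:b+h,a:a+w],None,fx=6,fy=6,interpolation=cv2.INTER_CUBIC)[:,:,::-1])
plan(597.5,25.9,-9,-6)
```

```text
at [598.   25.1  43.6] objyaw -6.05 | move [52.6  0.7 -0.5] turn -0.0008 rows>= 2.0
[ 0.08399359 -0.65732044 -0.51311942]
at [599.   25.   44.7] objyaw -6.06 | move [53.7  0.8 -1.7] turn -0.001 rows>= 2.0
```

View pics/q_scene.png

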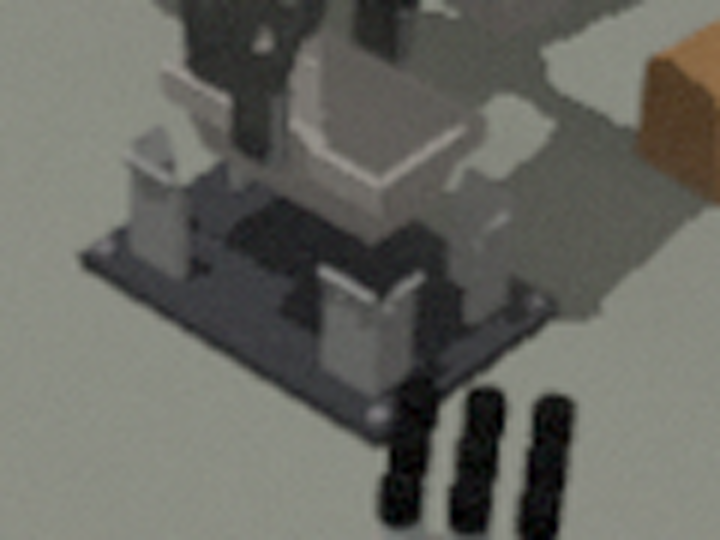

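View pics/q_side.png

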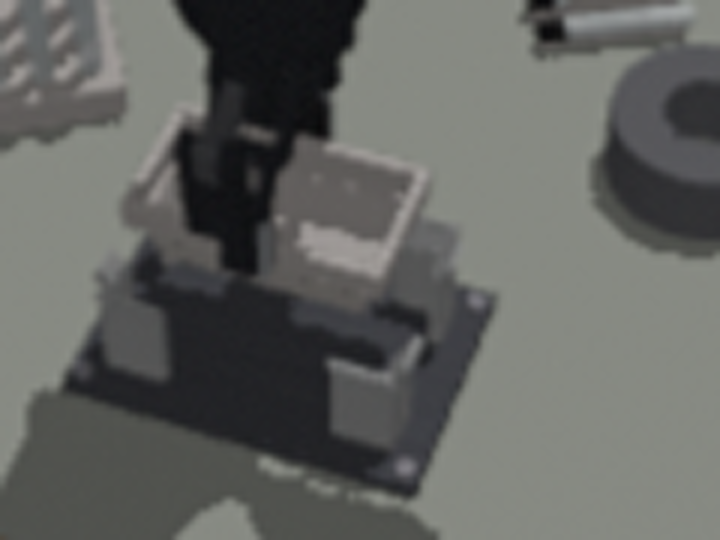

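play_rows:
  series: "6 0.7 -1 0 1;13 0.7 -1 0 1;21 0.7 -1 0 1;29 0.7 -1 0 1;36 0.7 -1 0 1;42 0.7 -1 0 1;46 0.7 -1 0 1;49 0.7 -1 0 1"

```text
time: 14.73
eef_pos: [596.7, 25.7, -6.1]
tcp_rot: [-175.2, 89.9, 178.8]
contact_force: [-1.2, -0.2, -1.2]
opening: 60.6
```

Run:
```python
from h import *
print(state()['contact_force']);plan(597.5,25.9,-9,-6)
```

```text
[-1.15333506 -0.21435012 -1.17679906]
at [596.7  25.7  -6.1] objyaw -6.06 | move [2.9 0.3 0.8] turn -0.0011 rows>= 1.0
```

play_rows:
  series: "0.7 0 0 0 1;1.4 0 0 0 1;2.1 0 0 0 1;2.8 0 0 0 1;2.8 0 0 0 1;2.8 0 0 0 1"

```text
time: 15.23
eef_pos: [597.4, 25.7, -7.6]
tcp_rot: [5.2, 90.0, -0.9]
contact_force: [-0.3, -0.5, 0.0]
opening: 60.6
```

Run:
```python
from h import *
print(state()['contact_force']);plan(597.5,25.9,-9,-6)
for n,(a,b,w,h) in {'side':(220,200,120,90)}.items():
  im=get_image(n);cv2.imwrite(f'pics/r_{n}.png',cv2.resize(im[b:b+h,a:a+w],None,fx=6,fy=6,interpolation=cv2.INTER_CUBIC)[:,:,::-1])
```

```text
[-0.2972215  -0.46127526  0.00349991]
at [597.4  25.7  -7.6] objyaw -6.06 | move [1.4 0.2 0.1] turn -0.0011 rows>= 1.0
```

View pics/r_side.png

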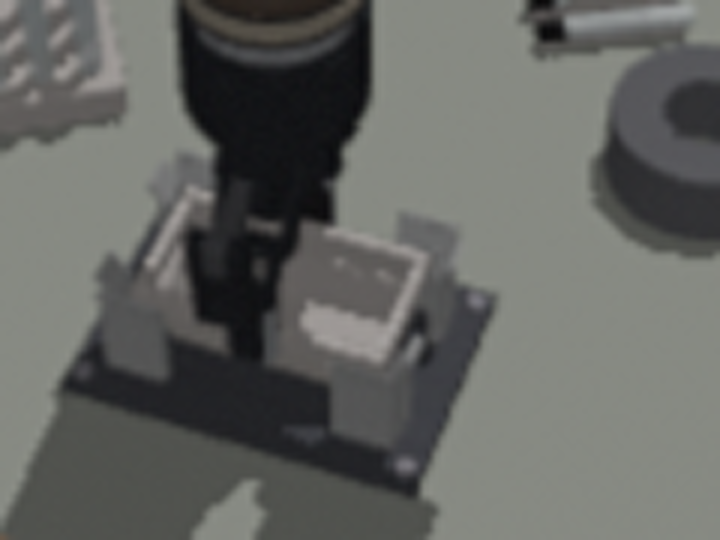

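Nearly seated. Creep down until contact force shows.

play_rows:
  series: "0.5 0 0 0 1;1 0 0 0 1;1.5 0 0 0 1;1.5 0 0 0 1;1.5 0 0 0 1"

```text
time: 15.7
eef_pos: [597.2, 25.7, -9.4]
tcp_rot: [13.1, 90.0, 7.1]
contact_force: [0.4, 0.6, 0.8]
opening: 60.4
```

play_rows:
  series: "0.5 0 0 0 1;1 0 0 0 1;1 0 0 0 1;1 0 0 0 1"

```text
time: 16.03
eef_pos: [597.3, 25.8, -9.5]
tcp_rot: [-155.4, 90.0, -161.5]
contact_force: [-1.6, -0.2, 5.2]
opening: 60.5
```

play_rows:
  series: "-0.3 0 0 0 0;-0.3 0 0 0 -0.3;-0.3 0 0 0 -0.6;-0.3 0 0 0 -0.8;-0.3 0 0 0 -1;-0.3 0 0 0 -1;-0.3 0 0 0 -1;-0.3 0 0 0 -1"

```text
time: 16.7
eef_pos: [597.1, 25.7, -10.3]
tcp_rot: [-175.2, 90.0, 178.8]
contact_force: [-0.1, 0.7, -0.2]
opening: 85.3
```

Run:
```python
from h import *
print(state()['contact_force'],state()['opening']);plan(597.5,25.9,-9,-6)
for n,(a,b,w,h) in {'side':(220,200,120,90)}.items():
  im=get_image(n);cv2.imwrite(f'pics/s_{n}.png',cv2.resize(im[b:b+h,a:a+w],None,fx=6,fy=6,interpolation=cv2.INTER_CUBIC)[:,:,::-1])
```

```text
[-0.06792685  0.6913484  -0.20765202] 85.33288406314412
at [597.1  25.7 -10.3] objyaw -6.06 | move [-1.3  0.2  0.4] turn -0.0011 rows>= 1.0
```

View pics/s_side.png

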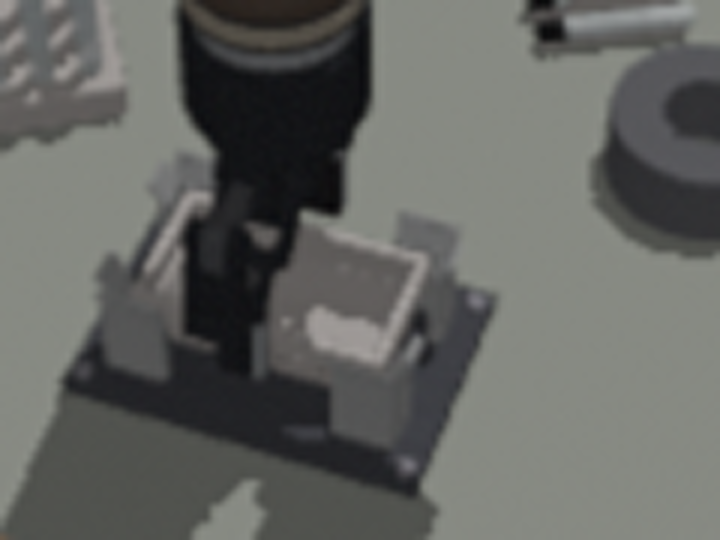

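Released in the nest. Rise and look down at the tray.

play_rows:
  series: "-10 0 0 0 -1;-25 0 0 0 -1;-50 0 0 0 -1;-85 0 0 0 -1;-120 0 0 0 -1;-155 0 0 0 -1;-190 0 10 0 -1;-220 0 18 0 -1"

```text
time: 17.42
eef_pos: [615.8, 23.9, 213.7]
tcp_rot: [4.4, 89.8, -1.7]
contact_force: [0.5, 0.0, 0.4]
opening: 85.2
```

play_rows:
  series: "0 0 0 0 -1;0 0 0 0 -1;0 0 0 0 -1;0 0 0 0 -1;0 0 0 0 -1"

```text
time: 17.83
eef_pos: [613.3, 23.9, 207.6]
tcp_rot: [-175.7, 89.8, 178.2]
contact_force: [-1.0, 0.1, -0.1]
opening: 85.6
```

Run:
```python
from h import *
s=state();im=get_image('wrist');c=cam('wrist',s);print(s['eef_pos'])
r=cut_out('wrist','tray1');print([(round(a['conf'],2),np.round(a['box']).astype(int).tolist()) for a in r])
for a in r:
  if abs((a['box'][0]+a['box'][2])/2-278)<40:
    f=fit([box(112,62,47,48)],[(a['pixels'].astype(np.float32),c)],(597.5,25.9),yaws=[np.radians(-6)]);print('tray',f.x[:2],np.degrees(f.x[2]),f.fun);break
n=cut_out('wrist','nest');print([(round(a['conf'],2),np.round(a['box']).astype(int).tolist()) for a in n])
big=cv2.resize(im[80:280,180:380],None,fx=3,fy=3,interpolation=cv2.INTER_CUBIC)
for x,y,w,L,W,z in((*f.x[:2],f.x[2],112,62,48),(597.9,25.9,np.radians(-6.06),160,110,8)):
  R=Ro.from_euler('z',w).as_matrix()
  u=proj((box(L,W,z,z)[[0,2,6,4]])@R.T+[x,y,0],c);cv2.polylines(big,[((u-[180,80]+.5)*3).astype(int)],True,(255,0,0),1)
cv2.imwrite('pics/t.png',big[:,:,::-1])
```

```text
[613.25478117  23.91446501 207.61370512]
[(0.96, [432, 15, 473, 128]), (0.9, [438, 8, 482, 128]), (0.58, [445, 0, 557, 139])]
[(0.83, [234, 98, 327, 232])]Traceback (most recent call last):
  File "<stdin>", line 9, in <module>
NameError: name 'f' is not defined
```

Run:
```python
from h import *
s=state();im=get_image('wrist');c=cam('wrist',s);print(s['eef_pos'],s['tcp_rot'])
r=cut_out('wrist','tray1');print([(round(a['conf'],2),np.round(a['box']).astype(int).tolist()) for a in r])
import pickle;pickle.dump((s,im),open('seat.pkl','wb'))
big=cv2.resize(im[80:280,180:380],None,fx=3,fy=3,interpolation=cv2.INTER_CUBIC)
for x,y,w,L,W,z in((597.9,25.9,np.radians(-6.06),112,62,48),(597.9,25.9,np.radians(-6.06),160,110,8)):
  R=Ro.from_euler('z',w).as_matrix()
  u=proj((box(L,W,z,z)[[0,2,6,4]])@R.T+[x,y,0],c);cv2.polylines(big,[((u-[180,80]+.5)*3).astype(int)],True,(255,0,0),1)
cv2.imwrite('pics/t.png',big[:,:,::-1])
```

```text
[614.07662632  23.88117754 208.34937197] [-175.88601403   89.84170254  178.05119601]
[(0.96, [439, 6, 482, 129]), (0.93, [249, 119, 310, 216]), (0.84, [434, 16, 472, 127]), (0.79, [446, 1, 556, 138])]
```

View pics/t.png

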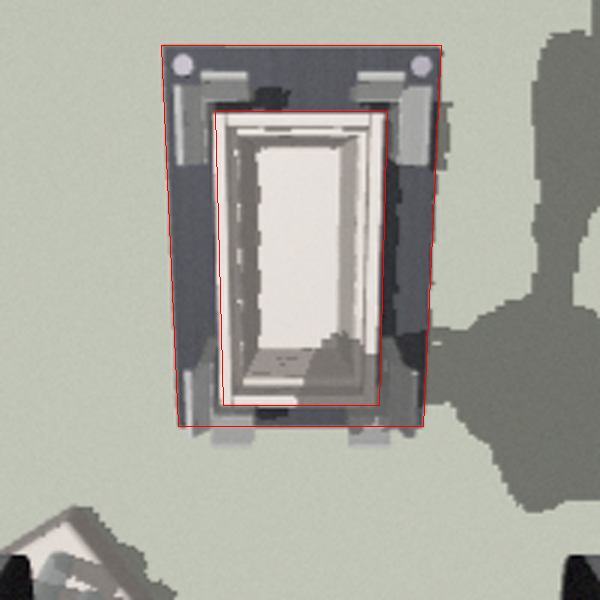

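Run:
```python
from h import *
import pickle
s,im=pickle.load(open('seat.pkl','rb'));c=cam('wrist',s)
for a in cut_out('wrist','tray1'):
  if abs((a['box'][0]+a['box'][2])/2-278)<40:
    f=fit([box(112,62,47,48)],[(a['pixels'].astype(np.float32),c)],(597.5,25.9),yaws=[np.radians(-6)]);print('tray',f.x[:2],np.degrees(f.x[2]),f.fun)
plan(505,-203,170,23.5)
```

```text
tray [598.16881807  24.31076364] -6.502498993943098 0.026160776615142822
at [614.8  23.9 209.3] objyaw -6.06 | move [  39.4 -237.2  -85.2] turn -0.5159 rows>= 7.0
```

play_rows:
  series: "0 -30 -11 -0.07 -1;5 -62 -22 -0.15 -1;10 -94 -34 -0.23 -1;15 -126 -45 -0.31 -1;20 -158 -57 -0.39 -1;25 -190 -68 -0.47 -1;32 -220 -80 -0.516 -1;39 -237 -85 -0.516 -1"

```text
time: 18.8
eef_pos: [503.9, -205.6, 170.9]
tcp_rot: [-128.3, 89.9, -104.8]
contact_force: [0.6, 0.3, -0.1]
opening: 85.7
```

play_rows:
  series: "0 0 0 0 -1;0 0 0 0 -1;0 0 0 0 -1;0 0 0 0 -1;0 0 0 0 -1;0 0 0 0 -1"

```text
time: 19.3
eef_pos: [506.2, -202.0, 171.3]
tcp_rot: [-37.5, 90.0, -14.0]
contact_force: [0.0, -0.1, 0.3]
opening: 85.6
```

```bash
cat > look.py <<'E'
from h import *
import sys,pickle
q,x0,y0,w0=sys.argv[1],*map(float,sys.argv[2:5])
s=state();im=get_image('wrist');c=cam('wrist',s);print(s['eef_pos'].round(1),s['time'])
r=cut_out('wrist',q);print([(round(a['conf'],2),np.round(a['box']).astype(int).tolist()) for a in r])
u0=proj([[x0,y0,10]],c)[0]
a=min(r,key=lambda a:np.hypot(*(np.array([(a['box'][0]+a['box'][2])/2,(a['box'][1]+a['box'][3])/2])-u0)))
f=fit(M[q],[(a['pixels'].astype(np.float32),c)],(x0,y0),yaws=np.radians([w0-10,w0,w0+10]));print(q,f.x[:2].round(2),np.degrees(f.x[2]).round(2),f.fun)
R=Ro.from_euler('z',f.x[2]).as_matrix()
uc=proj([[f.x[0],f.x[1],10]],c)[0].astype(int);o=np.maximum(uc-[80,75],0)
big=cv2.resize(im[o[1]:o[1]+150,o[0]:o[0]+160],None,fx=4,fy=4,interpolation=cv2.INTER_CUBIC)
for p in M[q]:
  u=proj(p@R.T+[f.x[0],f.x[1],0],c);h=cv2.convexHull(((u-o+.5)*4).astype(np.float32)).astype(int);cv2.polylines(big,[h],True,(255,0,0),1)
cv2.imwrite(sys.argv[5],big[:,:,::-1]);cv2.imwrite(sys.argv[5][:-4]+'_full.png',im[:,:,::-1])
E
python3 look.py cradle 495 -207 23.5 pics/u.png
```

```text
[ 506.2 -202.   171.3] 19.3
[(0.67, [262, 134, 296, 207])]
cradle [ 495.75 -208.93] 22.65 0.0494878888130188
```

View pics/u.png

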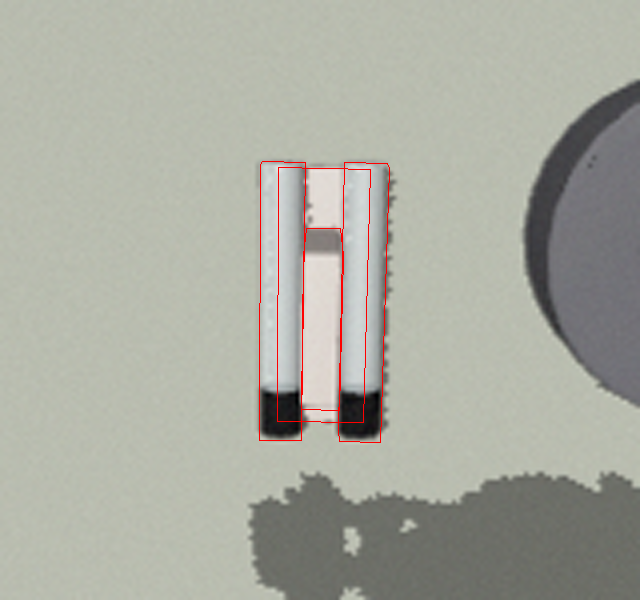

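View pics/u_full.png

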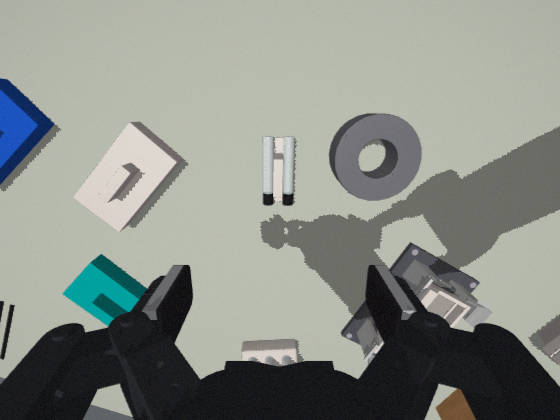

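```bash
python3 -c "
from h import *
plan(495.7,-209,60,22.9)"
```

```text
at [ 506.  -202.2  171.1] objyaw 23.57 | move [111.1  -2.  -12.2] turn 0.0117 rows>= 3.0
```

play_rows:
  series: "20 -2 -6 0.005 0.2;45 -2 -12.2 0.01 0.2;70 -2 -12.2 0.01 0.2;90 -2 -12.2 0.01 0.2;105 -2 -12.2 0.01 0.2;111 -2 -12.2 0.01 0.2;111 -2 -12.2 0.01 0.2;111 -2 -12.2 0.01 0.2"

```text
time: 20.07
eef_pos: [495.5, -209.6, 60.2]
tcp_rot: [-54.3, 90.0, -31.4]
contact_force: [-0.6, -0.7, 0.6]
opening: 34.3
```

play_rows:
  series: "0 0 0 0 0.2;0 0 0 0 0.2;0 0 0 0 0.2;0 0 0 0 0.2"

```text
time: 20.4
eef_pos: [495.8, -209.9, 60.8]
tcp_rot: [-51.6, 89.9, -28.7]
contact_force: [0.2, -0.0, 0.6]
opening: 34.0
```

```bash
python3 look.py cradle 495.7 -209 23 pics/v.png; python3 -c "
from h import *
print(state()['opening']);plan(495.7,-209,-4.5,22.9)"
```

```text
[ 495.8 -209.9   60.8] 20.4
[(0.76, [259, 161, 308, 261])]
cradle [ 495.26 -209.75] 22.81 0.033365726470947266
34.31765353450357
at [ 495.5 -209.8   60.4] objyaw 22.93 | move [64.9  0.7  0.4] turn 0.0005 rows>= 2.0
```

View pics/v_full.png

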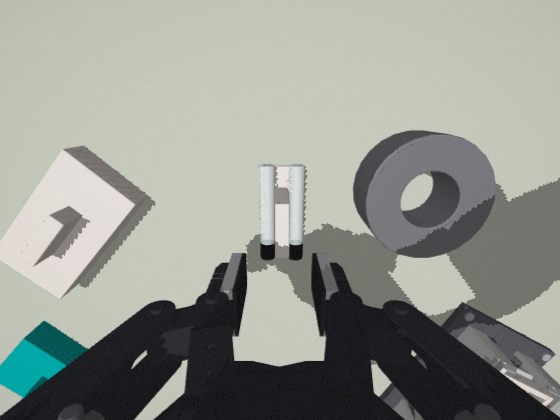

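play_rows:
  series: "12 0 0 0 0.2;25 0 0 0 0.2;38 0 0 0 0.2;49 0 0 0 0.2;57 0 0 0 0.2;62 0 0 0 0.2;65 0 0 0 0.2;65 0 0 0 0.2"

```text
time: 21.17
eef_pos: [494.7, -209.4, -5.9]
tcp_rot: [130.4, 89.9, 153.4]
contact_force: [1.0, -0.7, 0.1]
opening: 34.2
```

Run:
```python
from h import *
s=state();print(s['opening'],s['contact_force']);plan(495.3,-209.7,-4.5,22.9)
im=get_image('scene');cv2.imwrite('pics/w.png',cv2.resize(im[180:270,150:270],None,fx=6,fy=6,interpolation=cv2.INTER_CUBIC)[:,:,::-1])
```

```text
34.235221209328664 [ 0.99908637 -0.67733624  0.0648024 ]
at [ 494.7 -209.4   -5.9] objyaw 22.93 | move [-1.4 -0.5  0.4] turn 0.0005 rows>= 1.0
```

View pics/w.png

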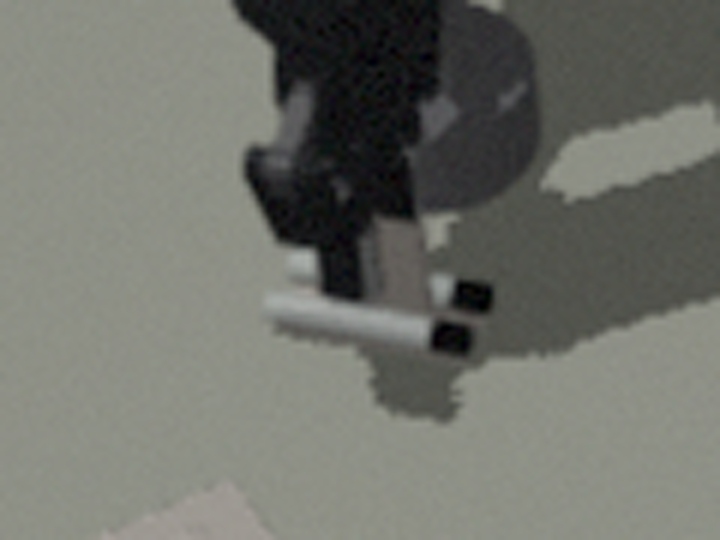

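Run:
```python
from h import *
T=toolT();print(T[:3,3])
c=cam('scene')
for x in (-30,-35,-40,-45,-50):
  print(x,round(T[2,3]-x,1),[((proj([(T@[x,yy,zz,1])[:3]],c)[0]-[150,180])*6).round().tolist() for yy,zz in((-17,-11),(-17,11),(-31,-11),(-31,11))])
R=Ro.from_euler('z',22.9,degrees=True).as_matrix()
print('rib',((proj(box(40,10,50,50)@R.T+[495.3,-209.7,0],c)-[150,180])*6).round().tolist())
print('tubes',((proj(np.array([[39,-17.5,11],[-39,-17.5,11]])@R.T+[495.3,-209.7,0],c)-[150,180])*6).round().tolist())
```

```text
[ 495.18687402 -209.5697807    -5.28208417]
-30 24.7 [[330.0, 303.0], [387.0, 314.0], [316.0, 329.0], [374.0, 339.0]]
-35 29.7 [[329.0, 293.0], [386.0, 303.0], [315.0, 319.0], [372.0, 329.0]]
-40 34.7 [[328.0, 283.0], [385.0, 293.0], [313.0, 308.0], [371.0, 319.0]]
-45 39.7 [[326.0, 273.0], [384.0, 283.0], [312.0, 298.0], [370.0, 309.0]]
-50 44.7 [[325.0, 262.0], [382.0, 273.0], [311.0, 288.0], [369.0, 299.0]]
rib [[312.0, 226.0], [312.0, 226.0], [322.0, 208.0], [322.0, 208.0], [416.0, 245.0], [416.0, 245.0], [426.0, 227.0], [426.0, 227.0]]
tubes [[463.0, 356.0], [262.0, 318.0]]
```

play_rows:
  series: "0 0 0 0 0.5;0 0 0 0 0.7;0 0 0 0 1;0 0 0 0 1;0 0 0 0 1;0 0 0 0 1"

```text
time: 21.72
eef_pos: [495.3, -209.6, -4.8]
tcp_rot: [-53.4, 90.0, -30.5]
contact_force: [0.0, 0.1, 1.8]
opening: 8.7
```

play_rows:
  series: "-2 0 0 0 1;-5 0 0 0 1;-10 0 0 0 1;-16 0 0 0 1;-24 0 0 0 1;-32 0 0 0 1;-36 0 0 0 1;-36 0 0 0 1"

```text
time: 22.38
eef_pos: [496.5, -210.3, 32.7]
tcp_rot: [-50.7, 89.8, -27.8]
contact_force: [0.2, -0.7, -1.0]
opening: 8.7
```

Run:
```python
from h import *
s=state();print(s['opening'],s['contact_force']);plan(598,25,130,-6.2)
im=get_image('scene');cv2.imwrite('pics/x.png',cv2.resize(im[180:270,150:270],None,fx=6,fy=6,interpolation=cv2.INTER_CUBIC)[:,:,::-1])
im=get_image('wrist');cv2.imwrite('pics/x2.png',im[:,:,::-1])
```

```text
8.695039785459562 [ 0.15075532 -0.73041476 -0.99009222]
at [ 496.5 -210.3   32.7] objyaw 22.93 | move [-97.4 176.9 185.3] turn 0.5085 rows>= 7.0
```

View pics/x.png

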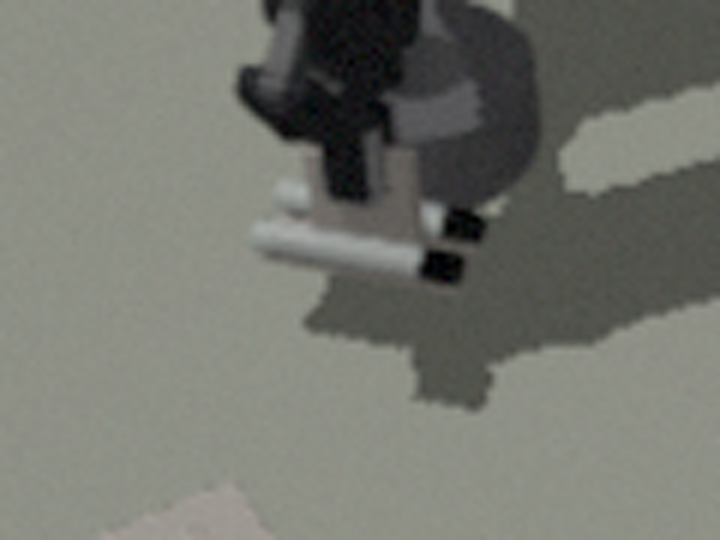

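View pics/x2.png

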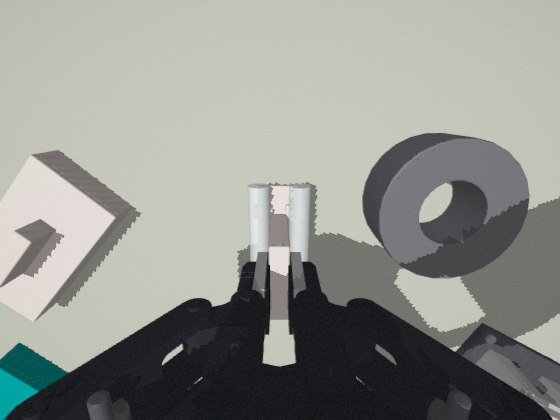

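play_rows:
  series: "-14 0 0 0 1;-30 4 4 0 1;-46 14 14 0.04 1;-62 29 30 0.09 1;-78 46 48 0.15 1;-92 64 67 0.21 1;-97 83 87 0.27 1;-97 102 107 0.33 1"

```text
time: 23.15
eef_pos: [555.5, -73.2, 129.6]
tcp_rot: [-16.8, 89.8, -13.0]
contact_force: [-0.4, 0.9, -0.5]
opening: 8.5
```

```bash
python3 -c "
from h import *
print(state()['opening']);plan(598,25,130,-6.2)"
```

```text
8.527256705214501
at [555.5 -73.2 129.6] objyaw 3.82 | move [-0.4 95.1 48.9] turn 0.1749 rows>= 3.0
```

play_rows:
  series: "0 20 10 0.04 1;0 40 20 0.09 1;0 58 30 0.13 1;0 74 38 0.16 1;0 86 44 0.175 1;0 93 48 0.175 1;0 95 49 0.175 1;0 95 49 0.175 1"

```text
time: 23.82
eef_pos: [595.8, 24.5, 127.4]
tcp_rot: [-159.2, 89.9, -165.1]
contact_force: [-0.2, 0.6, -0.4]
opening: 8.5
```

play_rows:
  series: "0 0 0 0 1;0 0 0 0 1;0 0 0 0 1;0 0 0 0 1;0 0 0 0 1;0 0 0 0 1"

```text
time: 24.32
eef_pos: [596.1, 23.9, 127.9]
tcp_rot: [-32.7, 90.0, -38.8]
contact_force: [-0.0, 0.2, 0.1]
opening: 8.5
```

Run:
```python
from h import *
s=state();print(s['opening'],s['contact_force']);plan(598,25,50,-6.2)
im=get_image('wrist');c=cam('wrist',s);T=toolT(s)
import pickle;pickle.dump((s,im),open('cr.pkl','wb'))
big=cv2.resize(im[60:260,180:380],None,fx=3,fy=3,interpolation=cv2.INTER_CUBIC)
R=Ro.from_euler('z',-6.2,degrees=True).as_matrix()
u=proj((box(112,62,48,48)[[0,2,6,4]])@R.T+[598,25,0],c);cv2.polylines(big,[((u-[180,60]+.5)*3).astype(int)],True,(255,0,0),1)
Rc=Ro.from_euler('z',-6.2,degrees=True).as_matrix()
for yy in(-11.5,11.5):
  P=box(78,12,11,11,0,yy)[[0,2,6,4]]@Rc.T+[T[0,3],T[1,3],T[2,3]+4.8];u=proj(P,c);cv2.polylines(big,[((u-[180,60]+.5)*3).astype(int)],True,(0,0,255),1)
cv2.imwrite('pics/y.png',big[:,:,::-1]);cv2.imwrite('pics/y_full.png',im[:,:,::-1])
```

```text
8.51037074229166 [-0.04157925  0.19177475  0.11931488]
at [596.1  23.9 127.9] objyaw -6.03 | move [77.9  1.3  1.8] turn 0.0029 rows>= 2.0
```

View pics/y.png

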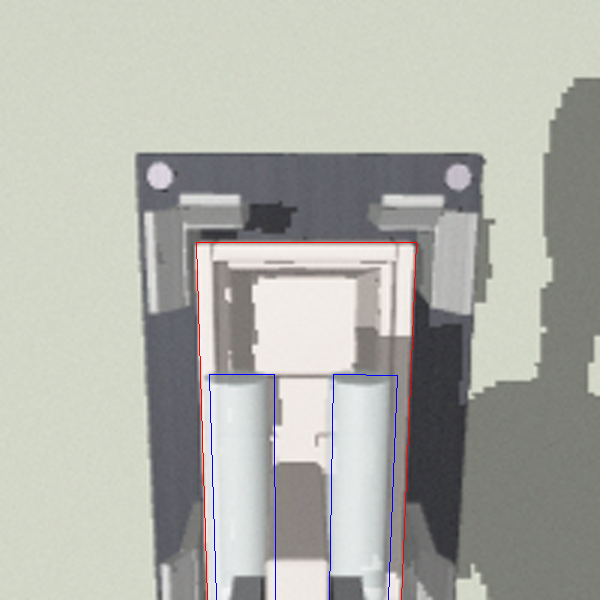

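View pics/y_full.png

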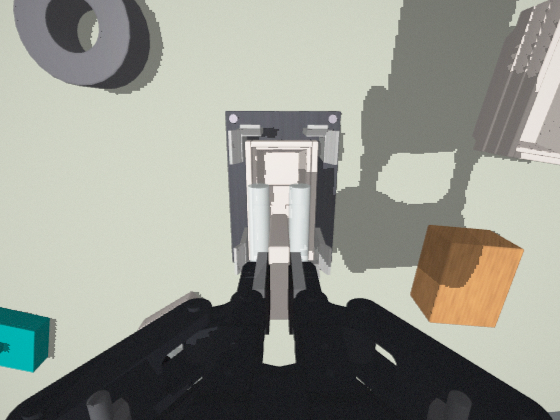

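play_rows:
  series: "10 1.3 1.8 0.003 1;24 1.3 1.8 0.003 1;40 1.3 1.8 0.003 1;54 1.3 1.8 0.003 1;64 1.3 1.8 0.003 1;70 1.3 1.8 0.003 1;73 1.3 1.8 0.003 1;73 1.3 1.8 0.003 1"

```text
time: 25.03
eef_pos: [597.7, 25.4, 54.1]
tcp_rot: [-175.6, 89.9, 178.3]
contact_force: [-0.8, 0.6, -0.1]
opening: 8.6
```

play_rows:
  series: "0 0 0 0 1;0 0 0 0 1;0 0 0 0 1;0 0 0 0 1;0 0 0 0 1;0 0 0 0 1"

```text
time: 25.53
eef_pos: [598.3, 25.4, 55.3]
tcp_rot: [5.3, 90.0, -0.9]
contact_force: [-0.8, -0.2, 0.5]
opening: 8.7
```

Run:
```python
from h import *
s=state();print(s['opening'],s['contact_force']);plan(598,25,6.5,-6.2)
im=get_image('wrist');c=cam('wrist',s);T=toolT(s)
big=cv2.resize(im[100:300,180:380],None,fx=3,fy=3,interpolation=cv2.INTER_CUBIC)
R=Ro.from_euler('z',-6.2,degrees=True).as_matrix()
u=proj((box(112,62,48,48)[[0,2,6,4]])@R.T+[598,25,0],c);cv2.polylines(big,[((u-[180,100]+.5)*3).astype(int)],True,(255,0,0),1)
cv2.imwrite('pics/z.png',big[:,:,::-1])
```

```text
8.662142311852074 [-0.84693681 -0.1555075   0.48474707]
at [598.3  25.4  55.3] objyaw -6.18 | move [48.8 -0.4 -0.3] turn 0.0004 rows>= 2.0
```

View pics/z.png

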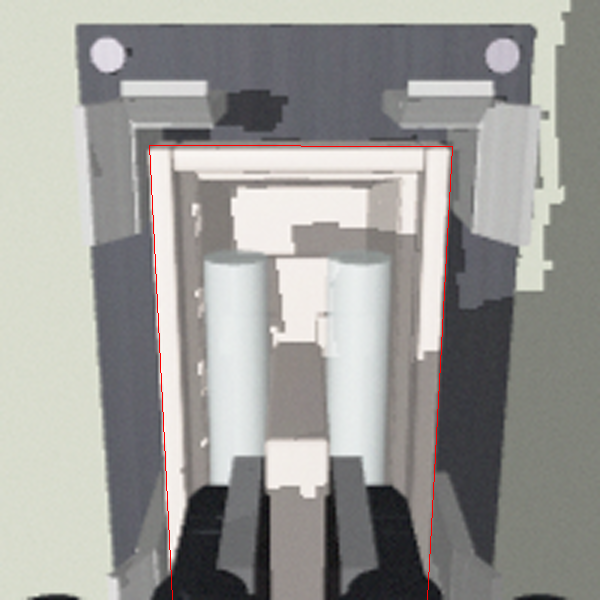

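play_rows:
  series: "5 0 -0.3 0 1;12 0 -0.3 0 1;19 0 -0.3 0 1;26 0 -0.3 0 1;32 0 -0.3 0 1;37 0 -0.3 0 1;41 0 -0.3 0 1;44 0 -0.3 0 1"

```text
time: 26.25
eef_pos: [597.4, 25.4, 10.0]
tcp_rot: [-174.6, 89.9, 179.2]
contact_force: [0.4, 0.7, -0.4]
opening: 8.4
```

play_rows:
  series: "0.7 0 0 0 1;1.4 0 0 0 1;2.1 0 0 0 1;2.8 0 0 0 1;3 0 0 0 1;3 0 0 0 1"

```text
time: 26.75
eef_pos: [598.0, 25.4, 8.1]
tcp_rot: [5.5, 90.0, -0.7]
contact_force: [0.2, -1.1, -0.2]
opening: 8.4
```

```bash
python3 -c "
from h import *
s=state();print(s['opening'],s['contact_force']);plan(598,25,6.2,-6.2)"
```

```text
8.414665013098766 [ 0.20156077 -1.08902901 -0.17969994]
at [598.   25.4   8.1] objyaw -6.17 | move [ 1.9 -0.4  0.1] turn 0.0005 rows>= 1.0
```

play_rows:
  series: "0.5 0 0 0 1;1 0 0 0 1;1.5 0 0 0 1;1.5 0 0 0 1;1.5 0 0 0 1"

```text
time: 27.17
eef_pos: [597.9, 25.4, 6.5]
tcp_rot: [0.2, 90.0, -6.0]
contact_force: [-0.4, 1.0, 0.9]
opening: 8.5
```

play_rows:
  series: "0.4 0 0 0 1;0.8 0 0 0 1;0.8 0 0 0 1;0.8 0 0 0 1"

```text
time: 27.5
eef_pos: [597.9, 25.4, 6.4]
tcp_rot: [-150.3, 90.0, -156.5]
contact_force: [-2.0, 1.6, 6.0]
opening: 8.4
```

play_rows:
  series: "-0.5 0 0 0 0.7;-0.5 0 0 0 0.55;-0.5 0 0 0 0.55;-0.5 0 0 0 0.55;-0.5 0 0 0 0.55;-0.5 0 0 0 0.55"

```text
time: 28.0
eef_pos: [597.7, 25.4, 5.9]
tcp_rot: [-174.4, 90.0, 179.4]
contact_force: [0.2, 0.4, 0.4]
opening: 19.5
```

play_rows:
  series: "-2 0 0 0 0.55;-5 0 0 0 0.55;-10 0 0 0 0.5;-18 0 0 0 0.4;-40 0 0 0 -0.5;-75 0 0 0 -1;-110 0 0 0 -1;-150 0 10 0 -1"

```text
time: 28.67
eef_pos: [604.8, 24.6, 156.6]
tcp_rot: [-176.8, 89.7, 177.1]
contact_force: [0.8, 0.2, -1.3]
opening: 72.9
```

play_rows:
  series: "-35 0 6 0 -1;-50 0 8 0 -1;-50 0 8 0 -1;-50 0 8 0 -1;-50 0 8 0 -1;-50 0 8 0 -1;-50 0 8 0 -1;-50 0 8 0 -1"

```text
time: 29.33
eef_pos: [614.4, 23.5, 204.2]
tcp_rot: [-175.9, 89.8, 178.0]
contact_force: [-0.1, -0.6, 0.2]
opening: 85.2
```

Run:
```python
from h import *
s=state();im=get_image('wrist');c=cam('wrist',s);T=toolT(s);print(s['opening'],T[:3,3])
big=cv2.resize(im[80:280,180:380],None,fx=3,fy=3,interpolation=cv2.INTER_CUBIC)
R=Ro.from_euler('z',-6.2,degrees=True).as_matrix()
for p in ([box(112,62,48,48)]+[b+[0,0,11] for b in M['cradle'][:3]]):
  u=proj(p@R.T+[598,25,0],c);h=cv2.convexHull(((u-[180,80]+.5)*3).astype(np.float32)).astype(int);cv2.polylines(big,[h],True,(255,0,0),1)
cv2.imwrite('pics/aa.png',big[:,:,::-1])
plan(582,-355,185,-19.5)
```

```text
85.23854145251073 [614.42161717  23.54105896 204.15642121]
at [614.7  23.5 204.5] objyaw -6.17 | move [  19.6 -379.8    8.2] turn 0.2326 rows>= 10.0
```

View pics/aa.png

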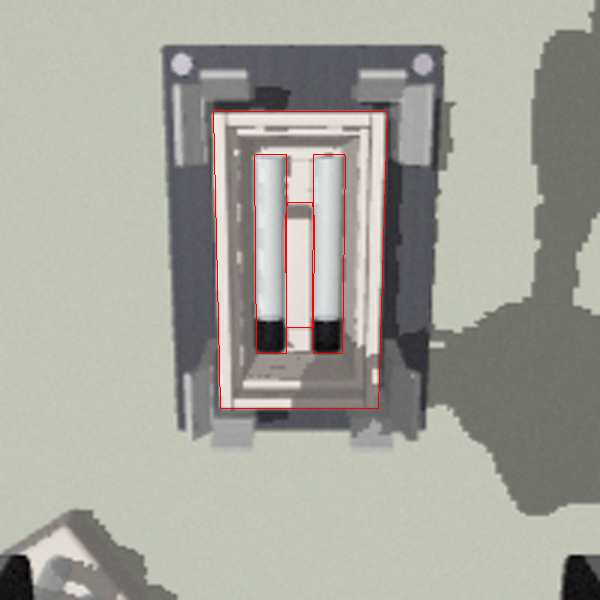

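play_rows:
  series: "2 -30 1 0.02 -1;4 -70 2 0.05 -1;6 -110 3 0.08 -1;8 -150 4 0.11 -1;10 -190 5 0.14 -1;12 -230 6 0.17 -1;14 -270 7 0.2 -1;16 -308 7 0.23 -1"

```text
time: 30.05
eef_pos: [588.9, -285.6, 189.4]
tcp_rot: [-177.6, 90.0, 162.9]
contact_force: [0.0, 0.1, 0.2]
opening: 85.2
```

play_rows:
  series: "1 -30 6 0 -1;2 -55 12 0 -1;4 -69 17 0 -1;4 -69 17 0 -1;4 -69 17 0 -1;4 -69 17 0 -1;4 -69 17 0 -1;4 -69 17 0 -1"

```text
time: 30.72
eef_pos: [583.2, -352.6, 186.2]
tcp_rot: [105.5, 90.0, 86.3]
contact_force: [-0.4, 0.6, -0.6]
opening: 85.3
```

```bash
python3 look.py lid 569.5 -362.4 -19.5 pics/ab.png
```

```text
[ 583.2 -352.6  186.2] 30.7167
[(0.63, [130, 174, 192, 268]), (0.6, [236, 122, 294, 223])]
lid [ 569.65 -362.8 ] -19.34 0.01566612720489502
```

View pics/ab.png

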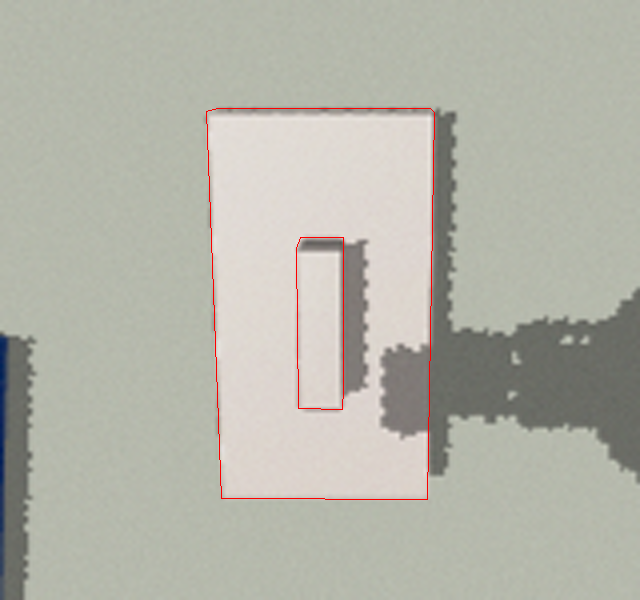

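View pics/ab_full.png

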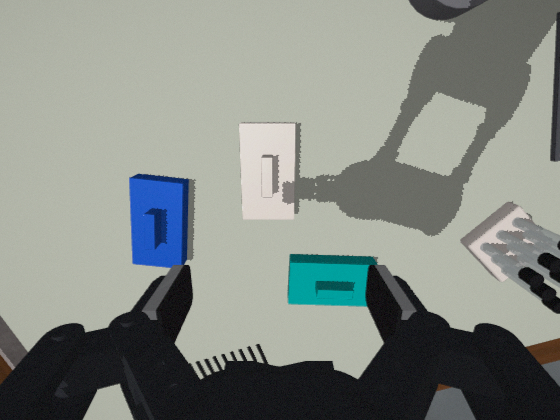

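```bash
python3 -c "
from h import *
plan(569.65,-362.8,50,-19.34)"
```

```text
at [ 583.1 -353.   186.3] objyaw -19.26 | move [136.3 -13.7  -9.5] turn 0.0014 rows>= 4.0
```

play_rows:
  series: "20 -6 -4 0 0.1;45 -13.7 -9.5 0.001 0.1;72 -13.7 -9.5 0.001 0.1;98 -13.7 -9.5 0.001 0.1;118 -13.7 -9.5 0.001 0.1;131 -13.7 -9.5 0.001 0.1;136 -13.7 -9.5 0.001 0.1;136 -13.7 -9.5 0.001 0.1"

```text
time: 31.48
eef_pos: [568.6, -363.1, 48.8]
tcp_rot: [162.8, 89.9, 143.5]
contact_force: [0.2, 0.5, 0.0]
opening: 38.6
```

play_rows:
  series: "0 0 0 0 0.1;0 0 0 0 0.1;0 0 0 0 0.1;0 0 0 0 0.1"

```text
time: 31.82
eef_pos: [570.2, -364.7, 51.8]
tcp_rot: [-16.6, 89.8, -36.1]
contact_force: [0.5, -0.2, 0.6]
opening: 38.3
```

```bash
python3 look.py lid 569.65 -362.8 -19.4 pics/ac.png; python3 -c "
from h import *
plan(569.65,-362.8,-13,-19.34)"
```

```text
[ 570.2 -364.7   51.8] 31.8167
[(0.94, [235, 139, 327, 289]), (0.81, [309, 329, 428, 407]), (0.58, [67, 215, 167, 349])]
lid [ 569.65 -362.72] -19.33 0.02852606773376465
at [ 569.7 -364.4   51.1] objyaw -19.42 | move [64.1  1.5 -0.7] turn -0.0013 rows>= 2.0
```

View pics/ac_full.png

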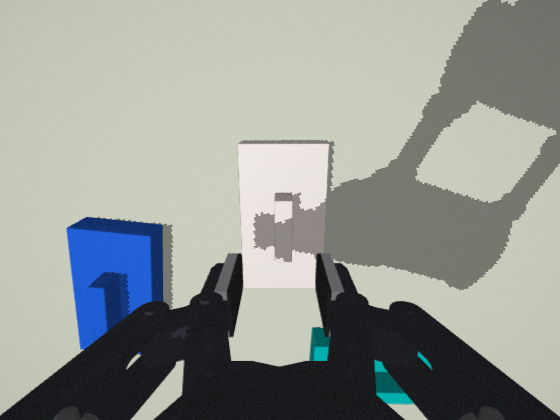

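play_rows:
  series: "12 1.5 -0.7 0 0.1;25 1.5 -0.7 0 0.1;38 1.5 -0.7 0 0.1;49 1.5 -0.7 0 0.1;57 1.5 -0.7 0 0.1;61 1.5 -0.7 0 0.1;63 1.5 -0.7 0 0.1;63 1.5 -0.7 0 0.1"

```text
time: 32.58
eef_pos: [568.7, -362.1, -13.3]
tcp_rot: [165.2, 89.9, 145.8]
contact_force: [-0.5, 0.6, -1.0]
opening: 38.7
```

play_rows:
  series: "0 0 0 0 0.1;0 0 0 0 0.1;0 0 0 0 0.1;0 0 0 0 0.1"

```text
time: 32.92
eef_pos: [569.2, -362.5, -12.9]
tcp_rot: [-14.2, 90.0, -33.6]
contact_force: [0.7, 1.1, 0.4]
opening: 38.0
```

Run:
```python
from h import *
s=state();print(s['opening'],s['contact_force']);plan(569.65,-362.8,-13,-19.34)
im=get_image('scene');cv2.imwrite('pics/ad.png',cv2.resize(im[240:330,130:250],None,fx=6,fy=6,interpolation=cv2.INTER_CUBIC)[:,:,::-1])
```

```text
37.99012509791047 [0.72322483 1.10749637 0.40068567]
at [ 569.2 -362.5  -12.9] objyaw -19.41 | move [ 0.1 -0.2  0.6] turn -0.0013 rows>= 1.0
```

View pics/ad.png

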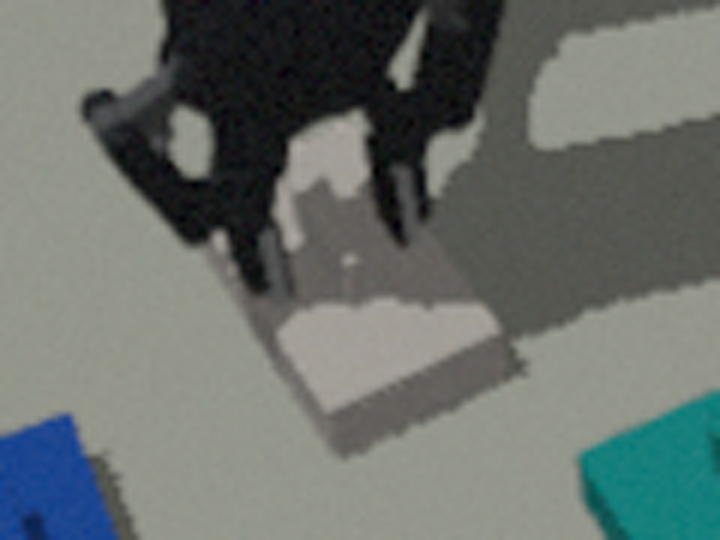

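Fingers straddle the rib. Close and lift.

play_rows:
  series: "0 0 0.5 0 0.5;0 0 0.5 0 0.7;0 0 0.5 0 1;0 0 0.5 0 1;0 0 0.5 0 1;0 0 0.5 0 1;0 0 0.5 0 1"

```text
time: 33.55
eef_pos: [570.5, -363.2, -11.8]
tcp_rot: [-14.2, 89.9, -33.6]
contact_force: [0.2, 0.6, 4.8]
opening: 10.9
```

Run:
```python
from h import *
s=state();print(s['opening'],s['contact_force']);plan(569.65,-362.8,-13,-19.34)
```

```text
10.88983589343697 [0.24359755 0.60267541 4.79723745]
at [ 570.5 -363.2  -11.8] objyaw -19.41 | move [ 1.2  0.1 -1. ] turn -0.0013 rows>= 1.0
```

play_rows:
  series: "-2 0 0 0 1;-5 0 0 0 1;-10 0 0 0 1;-20 0 0 0 1;-34 0 0 0 1;-50 0 0 0 1;-68 0 0 0 1;-86 0 0 0 1"

```text
time: 34.22
eef_pos: [569.6, -362.6, 75.0]
tcp_rot: [-19.4, 90.0, -38.8]
contact_force: [0.2, -0.2, 0.3]
opening: 10.5
```

Run:
```python
from h import *
s=state();print(s['opening'],s['contact_force']);plan(598,25,140,-6.2)
im=get_image('wrist');cv2.imwrite('pics/ae.png',im[:,:,::-1])
```

```text
10.459822857898978 [ 0.15623466 -0.20132964  0.28062131]
at [ 569.6 -362.6   75. ] objyaw -19.41 | move [ -65.1  375.  -102. ] turn -0.2306 rows>= 10.0
```

View pics/ae.png

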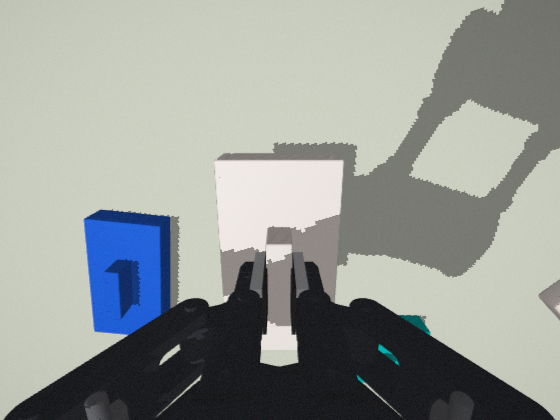

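play_rows:
  series: "-15 6 -2 0 1;-32 18 -5 0 1;-50 36 -10 -0.02 1;-65 58 -16 -0.04 1;-65 84 -23 -0.06 1;-65 110 -30 -0.08 1;-65 136 -37 -0.1 1;-65 162 -44 -0.12 1"

```text
time: 34.93
eef_pos: [581.3, -193.3, 138.5]
tcp_rot: [149.2, 90.0, 136.7]
contact_force: [0.3, 0.5, -1.6]
opening: 10.2
```

play_rows:
  series: "0 26 -4 -0.015 1;0 52 -8 -0.03 1;0 78 -12 -0.045 1;0 104 -16 -0.06 1;0 130 -20 -0.08 1;0 154 -24 -0.1 1;0 172 -27 -0.11 1;0 184 -28 -0.11 1"

```text
time: 35.6
eef_pos: [593.5, -6.9, 138.2]
tcp_rot: [151.1, 89.9, 144.9]
contact_force: [-0.5, -0.5, -0.8]
opening: 10.6
```

Run:
```python
from h import *
s=state();print(s['opening'],s['contact_force']);plan(598,25,140,-6.2)
```

```text
10.5959112705053 [-0.46099866 -0.45229335 -0.80092418]
at [593.5  -6.9 138.2] objyaw -6.13 | move [-1.8 32.2  1.1] turn 0.0013 rows>= 1.0
```

play_rows:
  series: "0 10 0 0 1;0 20 1 0 1;0 28 1 0 1;0 32 1 0 1;0 32 1 0.001 1;0 32 1 0.001 1;0 32 1 0.001 1;0 32 1 0.001 1"

```text
time: 36.27
eef_pos: [598.9, 21.6, 138.0]
tcp_rot: [-116.7, 90.0, -123.0]
contact_force: [-0.1, -0.3, -1.2]
opening: 10.6
```

play_rows:
  series: "10 0 0 0 1;22 0 0 0 1;34 0 0 0 1;44 0 0 0 1;50 0 0 0 1;50 0 0 0 1;50 0 0 0 1;50 0 0 0 1"

```text
time: 36.93
eef_pos: [599.3, 22.3, 88.3]
tcp_rot: [2.4, 90.0, -3.9]
contact_force: [0.7, -0.3, 0.2]
opening: 10.5
```

Run:
```python
from h import *
s=state();print(s['opening'],s['contact_force']);plan(598,25,36,-6.2)
im=get_image('wrist');c=cam('wrist',s);T=toolT(s)
big=cv2.resize(im[100:300,180:380],None,fx=3,fy=3,interpolation=cv2.INTER_CUBIC)
w=-6.2
R=Ro.from_euler('z',w,degrees=True).as_matrix()
for p,col in ((box(112,62,48,48)+[0,0,0],(255,0,0)),(box(160,110,8,8),(255,0,0))):
  u=proj(p@R.T+[598,25,0],c);h=cv2.convexHull(((u-[180,100]+.5)*3).astype(np.float32)).astype(int);cv2.polylines(big,[h],True,col,1)
for p in M['lid']:
  u=proj(p@R.T+[T[0,3],T[1,3],T[2,3]+12.3],c);h=cv2.convexHull(((u-[180,100]+.5)*3).astype(np.float32)).astype(int);cv2.polylines(big,[h],True,(0,0,255),1)
cv2.imwrite('pics/af.png',big[:,:,::-1])
for n,(a,b,ww,hh) in {'scene':(260,130,120,90),'side':(220,180,120,90)}.items():
  im=get_image(n);cv2.imwrite(f'pics/af_{n}.png',cv2.resize(im[b:b+hh,a:a+ww],None,fx=6,fy=6,interpolation=cv2.INTER_CUBIC)[:,:,::-1])
```

```text
10.501552018879805 [ 0.73107786 -0.33204671  0.1685613 ]
at [599.3  22.3  88.3] objyaw -6.29 | move [52.3  2.5 -1.7] turn -0.0015 rows>= 2.0
```

View pics/af.png

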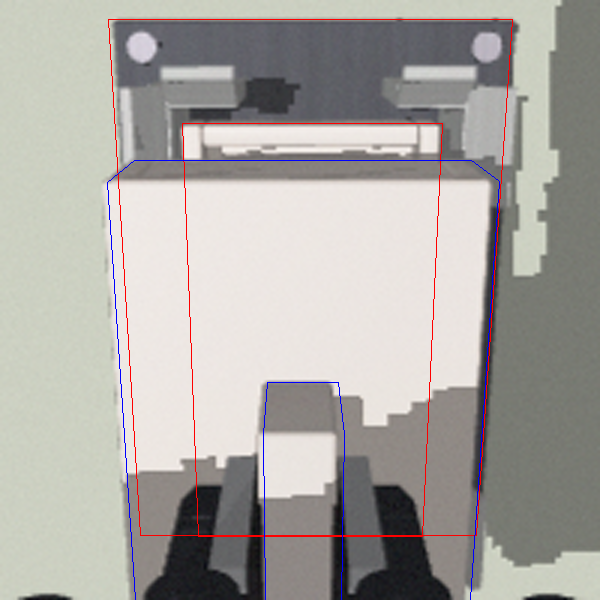

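View pics/af_scene.png

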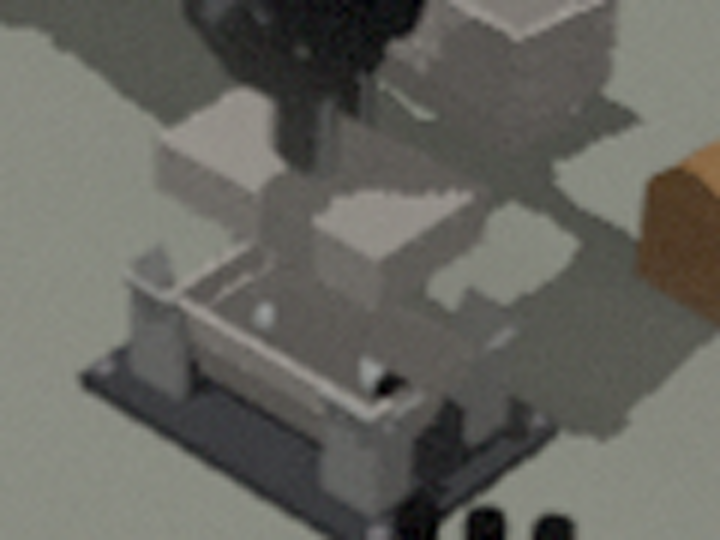

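View pics/af_side.png

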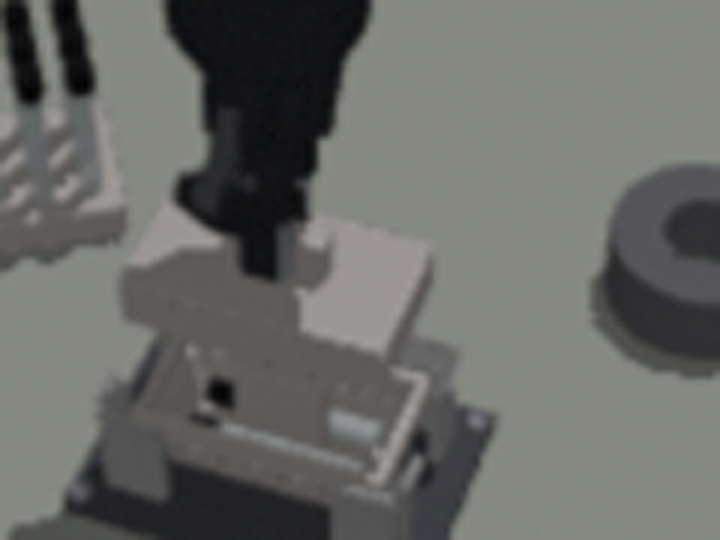

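play_rows:
  series: "6 1 -0.5 0 1;14 2 -1 0 1;23 2.7 -1.5 0 1;31 2.7 -1.6 0 1;38 2.7 -1.6 0 1;43 2.7 -1.6 0 1;46 2.7 -1.6 0 1;47 2.7 -1.6 0 1"

```text
time: 37.75
eef_pos: [597.0, 25.1, 40.0]
tcp_rot: [-175.0, 89.9, 178.7]
contact_force: [0.0, 0.1, -1.1]
opening: 10.3
```

play_rows:
  series: "0.5 0 0 0 1;1 0 0 0 1;1.5 0 0 0 1;1.5 0 0 0 1;1.5 0 0 0 1;1.5 0 0 0 1"

```text
time: 38.25
eef_pos: [597.8, 25.1, 39.9]
tcp_rot: [4.5, 90.0, -1.8]
contact_force: [-0.3, 0.8, -1.2]
opening: 10.4
```

Run:
```python
from h import *
s=state();print(s['opening'],s['contact_force']);plan(598,25,36,-6.2)
for n,(a,b,ww,hh) in {'scene':(260,130,120,90),'side':(220,180,120,90)}.items():
  im=get_image(n);cv2.imwrite(f'pics/ag_{n}.png',cv2.resize(im[b:b+hh,a:a+ww],None,fx=6,fy=6,interpolation=cv2.INTER_CUBIC)[:,:,::-1])
```

```text
10.390217308969719 [-0.32322286  0.80772594 -1.17781935]
at [597.8  25.1  39.9] objyaw -6.29 | move [ 3.9 -0.1  0.2] turn -0.0016 rows>= 1.0
```

View pics/ag_scene.png

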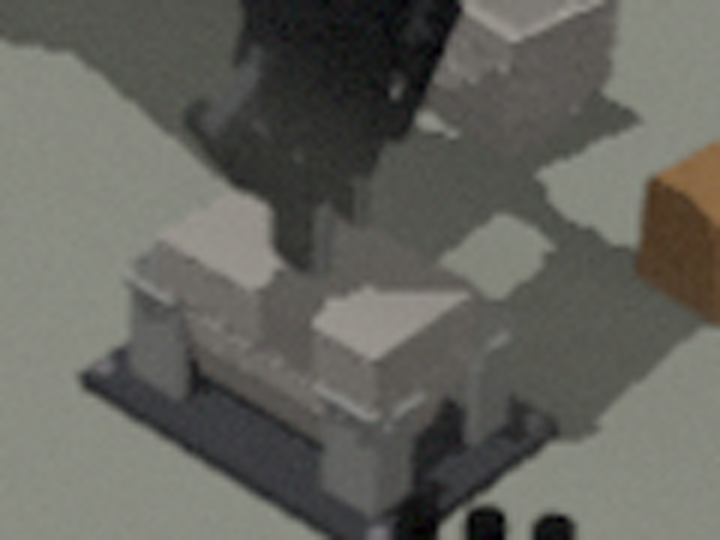

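View pics/ag_side.png

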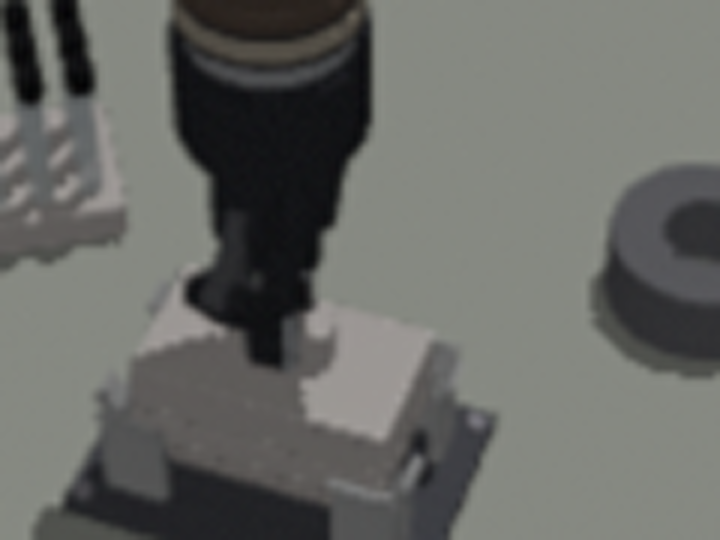

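Aligned, about 4 mm above the rim. Creep down.

play_rows:
  series: "0.6 0 0 0 1;1.2 0 0 0 1;1.8 0 0 0 1;2.4 0 0 0 1;2.4 0 0 0 1;2.4 0 0 0 1"

```text
time: 38.85
eef_pos: [597.5, 25.1, 37.1]
tcp_rot: [-173.9, 90.0, 179.8]
contact_force: [0.1, 0.1, -0.7]
opening: 10.5
```

play_rows:
  series: "0.5 0 0 0 1;1 0 0 0 1;1 0 0 0 1;1 0 0 0 1"

```text
time: 39.18
eef_pos: [597.7, 25.1, 36.5]
tcp_rot: [3.8, 90.0, -2.4]
contact_force: [-0.4, -0.2, 1.7]
opening: 10.5
```

play_rows:
  series: "0.5 0 0 0 1;0.8 0 0 0 1;0.8 0 0 0 1;0.8 0 0 0 1"

```text
time: 39.52
eef_pos: [597.8, 25.2, 36.5]
tcp_rot: [-19.2, 90.0, -25.5]
contact_force: [-3.4, -0.0, 5.2]
opening: 10.8
```

Contact at the expected height. Release and back off.

play_rows:
  series: "-0.5 0 0 0 0.7;-0.5 0 0 0 0.4;-0.5 0 0 0 0.2;-0.5 0 0 0 0.2;-0.5 0 0 0 0.2;-0.5 0 0 0 0.2"

```text
time: 40.02
eef_pos: [597.4, 25.1, 35.6]
tcp_rot: [-177.8, 90.0, 175.9]
contact_force: [0.1, 0.0, 0.1]
opening: 33.9
```

play_rows:
  series: "-3 0 0 0 0.2;-8 0 0 0 0.2;-16 0 0 0 0.2;-30 0 0 0 0.2;-55 0 0 0 -0.2;-85 0 0 0 -1;-120 0 8 0 -1;-150 0 16 0 -1"

```text
time: 40.68
eef_pos: [613.7, 23.5, 188.8]
tcp_rot: [4.7, 89.9, -1.6]
contact_force: [1.1, 0.1, 0.7]
opening: 80.9
```

play_rows:
  series: "-20 0 3 0 -1;-30 0 5 0 -1;-30 0 5 0 -1;-30 0 5 0 -1;-30 0 5 0 -1;-30 0 5 0 -1;-30 0 5 0 -1;-30 0 5 0 -1"

```text
time: 41.35
eef_pos: [617.5, 22.9, 214.2]
tcp_rot: [-175.5, 89.8, 178.2]
contact_force: [-0.0, -0.2, 0.6]
opening: 85.5
```

Run:
```python
from h import *
s=state();im=get_image('wrist');c=cam('wrist',s);T=toolT(s);print(s['opening'],T[:3,3],s['time'],s['contact_force'])
r=cut_out('wrist','lid');print([(round(a['conf'],2),np.round(a['box']).astype(int).tolist()) for a in r])
for a in r:
  if abs((a['box'][0]+a['box'][2])/2-278)<40 and a['box'][1]<200:
    f=fit(M['lid'],[(a['pixels'].astype(np.float32),c)],(598,25),z=48,yaws=[np.radians(-6)]);print('lid',f.x[:2],np.degrees(f.x[2]),f.fun);break
big=cv2.resize(im[80:280,180:380],None,fx=3,fy=3,interpolation=cv2.INTER_CUBIC)
R=Ro.from_euler('z',-6.2,degrees=True).as_matrix()
for p in [b+[0,0,48] for b in M['lid']]+[box(160,110,0,8)]:
  u=proj(p@R.T+[598,25,0],c);h=cv2.convexHull(((u-[180,80]+.5)*3).astype(np.float32)).astype(int);cv2.polylines(big,[h],True,(255,0,0),1)
cv2.imwrite('pics/ah.png',big[:,:,::-1])
for n,(a,b,ww,hh) in {'scene':(260,100,130,130),'side':(190,200,130,160)}.items():
  im=get_image(n);cv2.imwrite(f'pics/ah_{n}.png',cv2.resize(im[b:b+hh,a:a+ww],None,fx=4 if n=='scene' else 3.6,fy=4 if n=='scene' else 3.6,interpolation=cv2.INTER_CUBIC)[:,:,::-1])
```

```text
85.47307869271735 [617.45043522  22.87690574 214.1954082 ] 41.35 [-0.03989389 -0.19134821  0.57776269]
[(0.94, [244, 115, 307, 220]), (0.92, [1, 252, 89, 315]), (0.35, [443, 0, 550, 133])]
lid [597.82134015  23.62124714] -6.442818154453142 0.014223158359527588
```

View pics/ah.png

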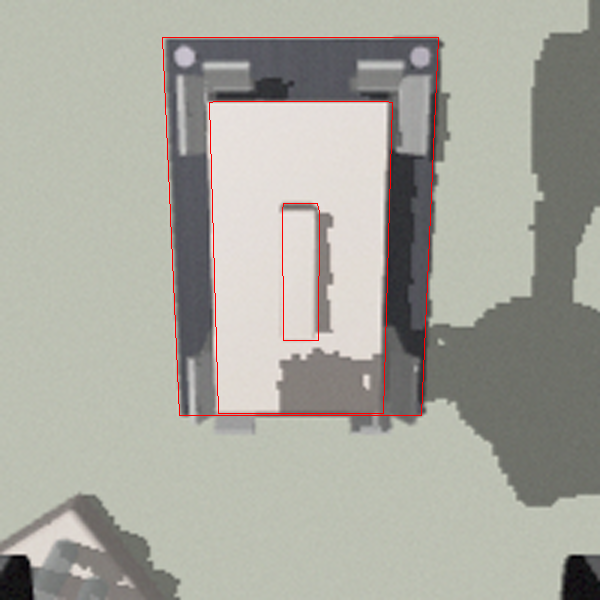

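View pics/ah_scene.png

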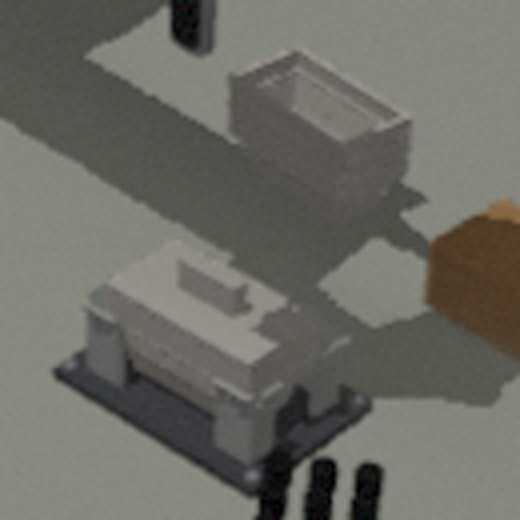

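View pics/ah_side.png

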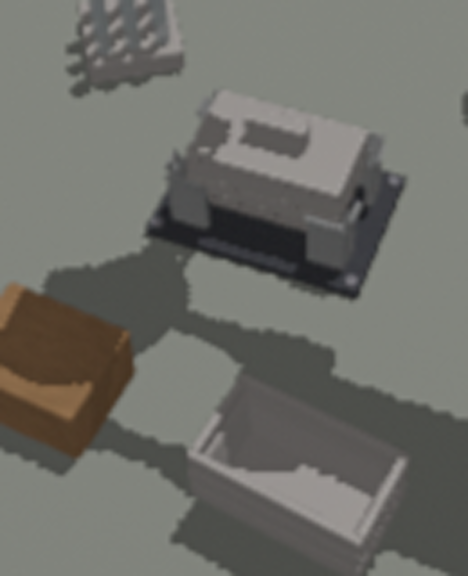

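Lid is flat and square on the tray, and the remaining three trays stand where they were. Handing in.

```bash
python3 -c "
from h import *
print(finish_job())"
```

```text
the job is handed in; nothing more can be done
None
```

The job is done and handed in at about 41 s of the 72 s allowed; `finish_job()` gives no verdict, so these are my own checks.

**What I did:** I lifted the top tray alone, with the other three left nested. I lowered it into the nest until about 5 N of contact showed and let go. Then I set the cradle flat and lengthwise in it, and the white lid on the rim. I did not touch the tube block, film roll, carton or the coloured look-alike lids.

**Last checks:**
- **Tray:** after release, its camera fit lay within about 2 mm and 0.5° of the nest. The model outline drawn on the wrist picture matched to about 1 mm.
- **Cradle:** its outline matched in the wrist picture after release, and it met the tray floor within 0.2 mm of the expected height.
- **Lid:** its fit was (597.8, 23.6) mm at -6.4°, against a tray pose of (598, 25) mm at -6.2°. It met the rim less than 1 mm above the expected height.
- **Rest of the stack:** the three trays look upright and in place in the scene and side pictures. I did not measure their shift.
- **Robot:** the gripper was open and clear, with no contact force above noise.

**Disagreements:**
- **Fingertips:** the real fingertips stand about 44 mm behind the reported TCP. My first attempt to grip the tray therefore closed on air above the rim. I measured the offset in all three cameras and corrected every grasp for it.
- **Cameras:** the scene and side cameras disagreed by about 5 mm, so I relied on the wrist camera.

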